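# Slide the clamp nut into its nest in an upturned key-machine vise

### The arm

A 7-joint arm with a two-finger parallel gripper is mounted at the origin on the work surface. World frame = base frame: x ahead of the robot, y to its left, z up, the work surface at z = 0. Lengths are in mm, angles in rad, forces in N, time in s.
With the tool pointing down it reaches from about 425 to 950 mm from the base axis. Payload 16.7 kg.
Tool frame: the origin (TCP) lies on the mounting face of the last link; the fingertips stand 199 mm ahead of it and the grasp point (between the pads) lies 180 mm ahead of it; z points along the fingers, y is the line along which they close (so a half turn about z gives the same grasp; the last joint's range is limited). The gripper opens to 94 mm and grips with 3 to 60 N. Pads are 16 mm wide; open, the fingers measure 119 mm over their backs; the gripper's body (75 mm by 177 mm) begins 78 mm behind the grasp point.
Start: joints at [1.028, 0.426, 0.074, 1.606, -0.034, 1.111, -0.067], TCP at [258.963, -623.319, 404.667] pointing down, gripper open.
Joint ranges: [-2.85, 2.85], [-0.5, 2.14], [-1.23, 1.37], [0.21, 2.46], [-1.02, 4.16], [0.16, 2.05], [-2.73, 2.73]. Speed limits (rad/s): [1.89, 1.89, 2.39, 2.39, 3.01, 3.01, 3.01].

### API

Orientations are given as a unit quaternion [w, x, y, z].
In Python, from rig import env gives the robot as it stands.
- The arm moves only by the tool play_rows, never from a script. Its argument "plan" is a list of rows, each a list of 7 numbers: the turn, a rotation vector about the tool's x, y, z in rad, then the shift along the tool's x, y, z in mm, then the finger opening in mm, from 0 to 94. In form: [[ax, ay, az, dx, dy, dz, jaw], ...]. A call has exactly 10 rows; each row shifts and turns the commanded pose from where the row before left it, along the tool's axes as they then stand; what a row does not reach is not made up. A row lasts 1/12 s, in which the tool goes at most 41.7 mm and 7.16 degrees, less where a joint would pass 70% of its speed; a pose out of reach is approached as far as the arm can. A call is refused whole if a number of a shift passes 41.7 or a number of a turn 0.125, either way. A call with a gripper value outside its range is refused whole. The fingers move at their own pace and stop on an object; "newtons" is the grip in N (left out, the last holds). Time passes only in rows, so rows that do not move let the fingers close, or fill a call up. It gives the time, the measured TCP pose, the force, the opening and the grip force at its end, in the units of the state.
- env.get_obs(): the state, without advancing time (a new reading comes with each control period).
- env.read_camera(name): name is "side" or "top" or "wrist"; returns a dict with "color" (400x640x3 uint8, red, green, blue), "depth" (400x640 float32, mm along the optical axis (not along the pixel's ray), 0 where there is no reading), "intrinsics" (3x3 intrinsics, pixels), "xyz" and "attitude" of the camera in the world. Camera axes: x right, y down, z forward; pixel columns grow to the right and rows downward; lengths in mm; the calibration is good to about 2 mm. The wrist camera is an equidistant fisheye: a pixel r from the principal point sees the ray r / f radians off the axis. A picture is of the moment at which its call begins.
- env.sign_off(): hands the job in; it is judged then, once.
The state is a dict: "time_s": time; "qpos": joint angles; "joint_vel": joint speeds; "joint_efforts": joint torques, N m; "eef_pos": TCP position; "tool_rot": TCP orientation; "wrist_force": force on the tool from outside, world axes, zero at the start; "wrist_torque": the same for the moment, N m; "gripper_width": opening from 0.0 (shut) to 1.0 (fully open); "grip_force": force on a finger pad.
Only numpy, scipy, OpenCV 4.12 (cv2) and the standard library are available. Lean on these libraries where they do the work, as an engineer would, in place of code of your own. Each camera call takes 0.05 s, during which the arm holds its last target. There are 200 camera calls.

### The job

The small orange vise lies upside down on the bench with its big hex nut loose on the bright underside. Slide the nut across that face, without ever picking it up, until it drops into the mouth of the hexagonal nest, then press it gently past the nest's three spring balls until it sits fully home and flush with the face. Do not bear hard on the nut or the vise, and leave the padlock, tin, spanner and jaw plate where they lie.

Things in the scene. Friction and masses are not known exactly. Their poses are not given: they have to be found in the camera images.
- vise: Small orange machine vise, upside down and immovable on the bench. Its bright flat underside (130 mm along its x, 190 along y) faces up, 60 mm above the bench. Origin: on the bench under the middle of that face; z up; any yaw. At y = -10 mm an open bolt slot, 14 mm wide, runs 18 mm in from each long edge. T-handle low at the -y end, to y = -142 mm. Over 20 N from nut or robot would bruise it.
- nest (a point): Centre of the mouth of the nest, level with the vise's upper face, at y = +45 mm on the vise; axes as the vise's (z up). A blind hexagonal pocket, 32 mm across flats (1 mm to spare all round the nut), sharp edges, flat floor 16 mm deep. Two flats face +y and -y, two corners point to +x and -x.
- nut: Loose dark oiled steel hex nut, 30 mm across flats, 34.6 across corners, 16 mm high, chamfered 1.4 mm at both ends, 14 mm bore, about 70 g. Origin: centre of its underside; z is its axis, up; corners point to +x, -x and every 60 degrees, so a pair of flats faces +y and -y. It starts flat on the vise's upper face, any yaw.
- padlock: Brass padlock lying flat, body 48 x 45 x 26 mm with a steel shackle towards its +y (to y = 56 mm); origin under the body. Bystander, loose on the bench.
- tin: Open steel tin, 66 mm across, 42 mm high; origin under its centre. Bystander, loose on the bench.
- spanner: Small open spanner, 120 mm long along its x, lying flat; origin under its middle. Bystander, loose on the bench.
- jaw_plate: Dark steel vise jaw plate standing on its long edge, 14 x 90 x 25 mm (x, y, z); origin under its centre. Bystander, loose on the bench.
- spring_balls (a point): Point on the nest's axis, 6 mm below its mouth, amid three brass spring balls (8 mm) that stand 2.4 mm out of the nest's +y wall and the walls 120 degrees either way from it. A nut slid over the nest drops about 4 mm and rests on them, 12 mm proud; 7 to 13 N straight down on its middle pushes it past them, then it slides to the floor with less. Pushed askew it jams.
Mind the look-alikes: they are no part of the job. Of the things shaped like the nut, the steel one is meant.

How it is judged:
By the outcome, as a careful person would: the job done as asked, in the order asked, and still so for the second after the job is handed in, with the robot touching nothing.
It also fails if it takes over 66 s, if anything falls off the work surface, if the arm or the gripper's body presses on something with over 40 N, if the wrist force passes 120 N, or if a joint passes its speed limit or range.

## Working session

There is one attempt and no reset: what is moved stays moved. The work goes in short steps, Python scripts to look and compute and a tool call to move; the robot and the scene stay as the last step left them, time stands still between calls to the robot, and variables do not carry over. Pictures are saved under pics/ and viewed, at most 10 in all, crops included, and the job is handed in when it is done.

Besides the shell and the picture viewer there is one more tool, called after "Call:" by a JSON object that holds its "method" and its "body". play_rows: Moves the arm, as the interface text tells. Its arguments: {"type":"object","properties":{"plan":{"type":"array","items":{"type":"array","items":{"type":"number"}}},"newtons":{"type":"number"}},"required":["plan"]}

```bash
mkdir -p pics; ls; cat > h.py <<'E'
import numpy as np, cv2
from rig import env
from scipy.spatial.transform import Rotation as R
def rot(q): return R.from_quat([q[1],q[2],q[3],q[0]]).as_matrix()
def cam(n):
    c=env.read_camera(n); c['R']=rot(c['attitude']); return c
def save(c,f,crop=None,s=1):
    im=c['color'][:,:,::-1]
    if crop: x0,y0,x1,y1=crop; im=im[y0:y1,x0:x1]
    if s!=1: im=cv2.resize(im,None,fx=s,fy=s,interpolation=cv2.INTER_CUBIC)
    cv2.imwrite('pics/'+f,im)
def ray(c,u,v,fish=False):
    K=c['intrinsics']; x=(u-K[0,2])/K[0,0]; y=(v-K[1,2])/K[1,1]
    if fish:
        r=np.hypot(x,y); s=np.sin(r)/r if r>1e-9 else 1; d=np.array([x*s,y*s,np.cos(r)])
    else: d=np.array([x,y,1.])
    return c['R']@d
def onz(c,u,v,z,fish=False):
    d=ray(c,u,v,fish); p=np.array(c['xyz']); return p+d*(z-p[2])/d[2]
def cloud(c):
    K=c['intrinsics']; v,u=np.mgrid[:400,:640]; d=c['depth']
    p=np.stack([(u-K[0,2])/K[0,0]*d,(v-K[1,2])/K[1,1]*d,d],-1)
    return p@c['R'].T+np.array(c['xyz'])
E
python3 - <<'E'
from h import *
print(env.get_obs())
ims=[]
for n in ['top','side','wrist']:
    c=cam(n); print(n,c['xyz'],c['attitude'],c['intrinsics'].tolist() if hasattr(c['intrinsics'],'tolist') else c['intrinsics'])
    np.savez('/tmp/'+n+'.npz',**{k:np.array(v) for k,v in c.items()})
    save(c,n+'0.png')
E
```

```text
pics
{'time_s': 0.0, 'qpos': array([ 1.02750601,  0.42672718,  0.07382354,  1.60659504, -0.03409785,
        1.11077107, -0.06710541]), 'joint_vel': array([ 1.85877056e-03,  7.60348190e-05, -1.61405422e-03,  1.57698852e-03,
       -6.76833406e-04,  7.03875382e-04, -1.01323058e-04]), 'joint_efforts': array([ 9.45566317e-04, -9.35824370e+01,  3.66754420e+00, -4.54199016e+01,
       -4.89508279e-02,  1.99753587e-02,  2.30557343e-04]), 'eef_pos': array([ 258.92672001, -623.17169114,  403.98312849]), 'tool_rot': array([-5.99686243e-04,  9.80679561e-01,  1.95620072e-01, -1.61585437e-04]), 'wrist_force': array([-0.54633459, -0.25021926,  0.64548638]), 'wrist_torque': array([ 0.00194234, -0.0117386 , -0.01518798]), 'grip_force': 0.0, 'gripper_width': 1.0011757257237974}
top [452.2973877   46.54691401 834.54599844] [ 0.05056378 -0.70286181  0.70795844 -0.04715329] [[509.15318857550625, 0.0, 313.96997799243235], [0.0, 509.15318857550625, 208.11791563302015], [0.0, 0.0, 1.0]]
side [ 210.58609536 -412.09953731  406.90928318] [-0.45820067  0.82880218 -0.27547588  0.16508218] [[403.97379681571186, 0.0, 323.7971563904377], [0.0, 403.97379681571186, 206.10479717806697], [0.0, 0.0, 1.0]]
wrist [ 330.89507682 -593.01433492  384.9373367 ] [ 0.11292209  0.82396835 -0.55003752 -0.07604927] [[309.70691628693146, 0.0, 322.5506351158076], [0.0, 309.70691628693146, 197.15671402923047], [0.0, 0.0, 1.0]]
```

View pics/top0.png

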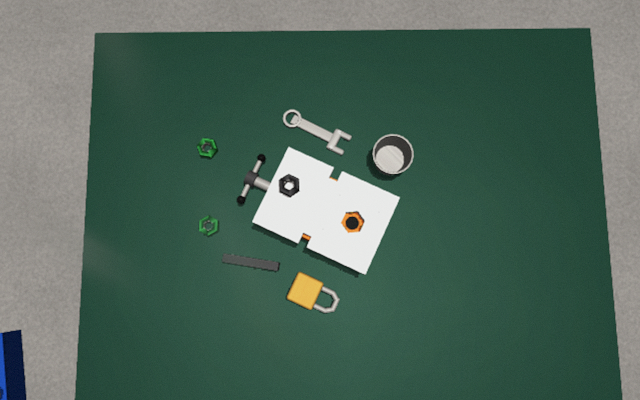

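View pics/side0.png

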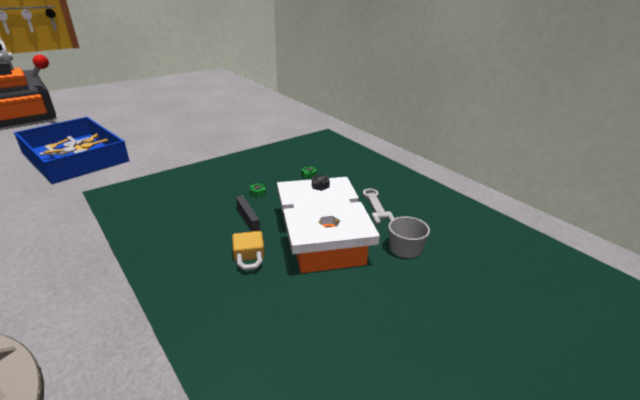

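Top view: the dark steel nut is at (289,185) on the vise face. Two green nuts sit on the bench at (207,148) and (209,226). The nest shows as an orange hex at (353,222), and the bolt slots at about (335,177) and (306,238). The T-handle is at the left end, so +y points right and down in the image. The dark nut on the bright face fits the description; the green ones are look-alikes. I'll confirm this in an enlarged crop.

```bash
python3 - <<'E'
from h import *
c=dict(np.load('/tmp/top.npz')); s=dict(np.load('/tmp/side.npz'))
save(c,'crop1.png',(190,130,420,290),3.4)
P=cloud(c); Ps=cloud(s)
def info(nm,P,col):
    z=P[...,2]; hsv=cv2.cvtColor(col,cv2.COLOR_RGB2HSV)
    face=(abs(z-60)<8)&(hsv[...,2]>150)&(hsv[...,1]<50)
    n,l,st,ce=cv2.connectedComponentsWithStats(face.astype(np.uint8)); k=1+np.argmax(st[1:,4]); face=l==k
    v,u=np.nonzero(face); q=P[face]; print(nm,'face z',np.median(q[:,2]),q[:,2].std(),len(q))
    r=cv2.minAreaRect(np.c_[u,v].astype(np.float32)); print('rect px',r)
    rw=cv2.minAreaRect(q[:,:2].astype(np.float32)); print('rect world',rw, cv2.boxPoints(rw).round(1).tolist())
    nut=(z>68)&(z<90)&(np.hypot(*(P[...,:2]-q[:,:2].mean(0)).transpose(2,0,1))<110)
    if nut.sum(): print('nut',P[nut].mean(0),np.median(P[nut][:,2]),nut.sum(),'px',np.argwhere(nut).mean(0)[::-1])
    # nest
    nest=(hsv[...,1]>120)|(hsv[...,2]<60); hull=np.zeros_like(face,np.uint8)
    cv2.fillConvexPoly(hull,cv2.convexHull(np.c_[u,v]),1)
    n,l,st,ce=cv2.connectedComponentsWithStats((nest&(hull>0)).astype(np.uint8))
    for i in range(1,n):
        if st[i,4]>40: print('blob',st[i].tolist(),ce[i].round(1), onz(c if nm=='top' else s,*ce[i],60).round(1))
info('top',P,c['color']); info('side',Ps,s['color'])
E
```

```text
top face z 60.06524158217394 1.3313502158803203 9355
rect px ((325.2682800292969, 209.9146270751953), (124.80702209472656, 84.0885009765625), 24.623563766479492)
rect world ((558.3603515625, 32.380577087402344), (190.27276611328125, 129.87269592285156), 64.58875274658203) [[458.8999938964844, -25.700000762939453], [576.2000122070312, -81.4000015258789], [657.7999877929688, 90.4000015258789], [540.5, 146.1999969482422]]
nut [593.79232085  88.34763113  75.51934161] 75.67770946170742 291 px [288.40206186 184.89347079]
blob [280, 176, 19, 21, 163] [288.9 185.6] [595.6  88.4  60. ]
blob [342, 212, 22, 20, 332] [352.3 221.6] [538.9  -8.6  60. ]
blob [301, 234, 10, 13, 60] [305.2 238.4] [513.7  63.5  60. ]
side face z 58.097251661737005 0.7258167314652374 4554
rect px ((327.4527282714844, 209.55865478515625), (64.27498626708984, 95.09857177734375), 83.8844985961914)
rect world ((557.607421875, 32.17638397216797), (193.3254852294922, 130.27081298828125), 64.60972595214844) [[457.29998779296875, -27.200000762939453], [575.0, -83.0999984741211], [657.9000244140625, 91.5999984741211], [540.2000122070312, 147.39999389648438]]
nut [591.6088772   84.83919888  72.438414  ] 73.38020585500607 163 px [319.94478528 180.6196319 ]
blob [313, 179, 16, 11, 104] [320.9 184.7] [597.9  90.1  60. ]
```

View pics/crop1.png

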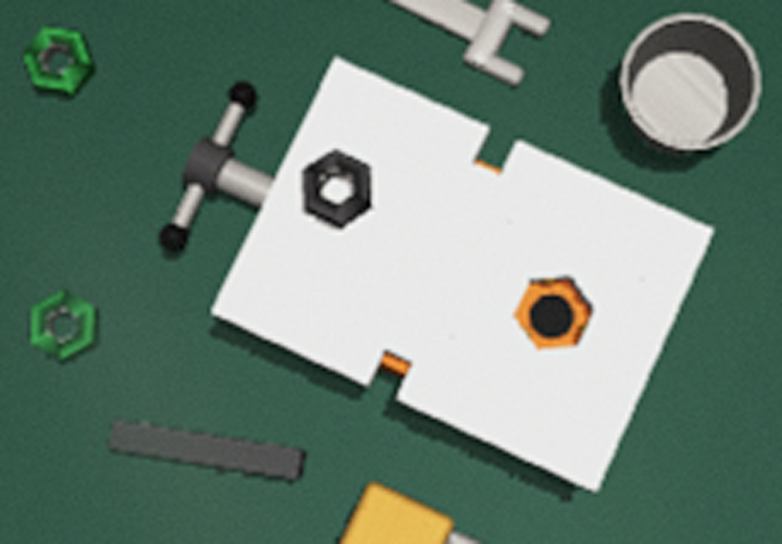

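The crop confirms it: the dark steel nut lies on the bright face, and the green rings are on the bench. Next I'll measure its yaw and the wrist camera geometry.

```bash
python3 - <<'E'
from h import *
c=dict(np.load('/tmp/top.npz')); w=dict(np.load('/tmp/wrist.npz'))
o=env.get_obs(); Rt=rot(o['tool_rot']); print('tool',Rt.round(3).tolist())
print('cam in tool',Rt.T@(w['xyz']-o['eef_pos']),'\n',(Rt.T@w['R']).round(3))
def hexfit(mask,z):
    v,u=np.nonzero(mask)
    p=np.array([onz(c,a,b,z)[:2] for a,b in zip(u,v)]); h=cv2.convexHull(p.astype(np.float32))[:,0]
    best=[]
    for t in np.radians(np.arange(0,60,1)):
        tot=0;w=[]
        for k in range(3):
            n=np.array([np.cos(t+k*np.pi/3),np.sin(t+k*np.pi/3)]); d=h@n; w.append(np.ptp(d))
        best.append((sum(w),np.degrees(t),np.round(w,1)))
    b=min(best,key=lambda x:x[0]); return b,p.mean(0)
P=cloud(c);z=P[...,2]
hsv=cv2.cvtColor(c['color'],cv2.COLOR_RGB2HSV)
m=np.zeros((400,640),bool); m[170:202,272:306]=hsv[170:202,272:306,2]<110
print('nut colour',hexfit(m,75)); 
m2=np.zeros((400,640),bool); m2[170:202,272:306]=(z[170:202,272:306]>70); print('nut depth',hexfit(m2,75.5))
m=np.zeros((400,640),bool); m[205:240,335:370]=(hsv[205:240,335:370,1]>90)|(hsv[205:240,335:370,2]<80); print('nest',hexfit(m,60))
E
```

```text
tool [[0.924, 0.384, -0.0], [0.384, -0.924, 0.001], [-0.0, -0.001, -1.0]]
cam in tool [78.07888679 -0.25978776 19.19312429] 
 [[-0.    -0.963 -0.27 ]
 [ 1.    -0.    -0.   ]
 [ 0.    -0.27   0.963]]
nut colour ((np.float64(118.85026527295761), np.float64(33.0), array([48.7, 39.3, 30.8])), array([594.99566993,  89.57444014]))
nut depth ((np.float64(103.14548764134427), np.float64(31.0), array([38.5, 30.7, 34. ])), array([593.67912773,  88.37205796]))
nest ((np.float64(91.21343856609914), np.float64(5.0), array([30.3, 30.9, 30. ])), array([538.74576373,  -8.52301599]))
```

Call:
{"method": "play_rows", "body": {"plan": [[0, 0, 0, 20, -11, 0, 94], [0, 0, 0, 33, -18, 0, 94], [0, 0, 0, 33, -18, 0, 94], [0, 0, 0, 33, -18, 0, 94], [0, 0, 0, 33, -18, 0, 94], [0, 0, 0, 33, -18, 0, 94], [0, 0, 0, 33, -18, 0, 94], [0, 0, 0, 33, -18, 0, 94], [0, 0, 0, 33, -18, 0, 94], [0, 0, 0, 33, -18, 0, 94]], "newtons": 5}}

```text
time_s: 0.98
eef_pos: [486.1, -340.3, 404.6]
tool_rot: [-0.0, 0.981, 0.196, -0.0]
wrist_force: [0.4, -0.4, 0.5]
gripper_width: 0.996
grip_force: 0.0
```

Call:
{"method": "play_rows", "body": {"plan": [[0, 0, 0, 15, -35, 8, 94], [0, 0, 0, 15, -35, 8, 94], [0, 0, 0, 15, -35, 8, 94], [0, 0, 0.04, 15, -35, 8, 94], [0, 0, 0.04, 15, -35, 8, 94], [0, 0, 0.04, 15, -35, 8, 94], [0, 0, 0.04, 15, -35, 8, 94], [0, 0, 0.04, 15, -35, 8, 94], [0, 0, 0.04, 15, -35, 8, 94], [0, 0, 0.04, 15, -35, 8, 94]]}}

```text
time_s: 1.82
eef_pos: [521.1, 37.5, 324.4]
tool_rot: [0.0, 0.998, 0.056, 0.0]
wrist_force: [1.5, -0.3, 1.2]
gripper_width: 1.0
grip_force: 0.0
```

Call:
{"method": "play_rows", "body": {"plan": [[0, 0, 0.02, -5, 0, 0, 94], [0, 0, 0.02, -5, 0, 0, 94], [0, 0, 0.02, -5, 0, 0, 94], [0, 0, 0.02, -5, 0, 0, 94], [0, 0, 0, -5, 0, 0, 94], [0, 0, 0, -5, 0, 0, 94], [0, 0, 0, -3, 0, 0, 94], [0, 0, 0, 0, 0, 0, 94], [0, 0, 0, 0, 0, 0, 94], [0, 0, 0, 0, 0, 0, 94]]}}

```text
time_s: 2.65
eef_pos: [488.6, 33.5, 324.8]
tool_rot: [-0.0, 1.0, 0.017, 0.0]
wrist_force: [0.1, -0.3, -0.0]
gripper_width: 1.0
grip_force: 0.0
```

```bash
cat >> h.py <<'E'
def hexes(c,zs=(('nut',75.5),('nest',60)),fish=True):
    "fit nut top outline and nest mouth; min-area hexagon direction from hull, returns centre & flat-normal angle"
    pass
E
python3 - <<'E'
from h import *
o=env.get_obs(); print(o['eef_pos'],o['tool_rot'],o['qpos'].round(2))
c=cam('wrist'); np.savez('/tmp/w1.npz',**{k:np.array(v) for k,v in c.items()}); save(c,'w1.png')
E
```

```text
[488.62217201  33.49582595 324.84594962] [-5.82398069e-05  9.99858611e-01  1.68141334e-02  2.01093213e-04] [ 0.01  0.23 -0.24  2.08  0.07  0.84 -1.81]
```

View pics/w1.png

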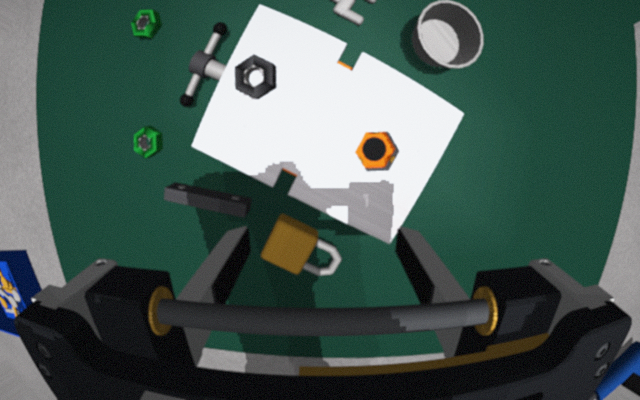

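The wrist view shows the nut at (256,76) and the nest at (377,150), both clear of the fingers. I'll fit hexagon models to both.

```bash
cat >> h.py <<'E'
from scipy.optimize import minimize
def proj(c,p,fish):
    q=(np.atleast_2d(p)-np.array(c['xyz']))@c['R']; K=c['intrinsics']
    if fish:
        h=np.hypot(q[:,0],q[:,1]); s=np.arctan2(h,q[:,2])/np.maximum(h,1e-9)
    else: s=1/q[:,2]
    return np.c_[K[0,0]*q[:,0]*s+K[0,2],K[1,1]*q[:,1]*s+K[1,2]]
def fit(c,x0,af,zs,test,fish=True,S=6,pad=12,dil=None):
    "fit x,y,yaw(deg, direction of a corner) of a hexagonal prism silhouette to mask=test(hsv)"
    def outline(x):
        a=np.radians(x[2]+60*np.arange(6)); r=af/np.sqrt(3)
        P=np.concatenate([np.c_[x[0]+r*np.cos(a),x[1]+r*np.sin(a),np.full(6,z)] for z in zs]); return proj(c,P,fish)
    o=outline(x0); lo=np.floor(o.min(0)-pad).astype(int); hi=np.ceil(o.max(0)+pad).astype(int); lo=np.maximum(lo,0)
    sub=c['color'][lo[1]:hi[1],lo[0]:hi[0]]; big=cv2.resize(sub,None,fx=S,fy=S,interpolation=cv2.INTER_CUBIC)
    m=test(cv2.cvtColor(big,cv2.COLOR_RGB2HSV)).astype(np.uint8)
    n,l,st,ce=cv2.connectedComponentsWithStats(m); m=(l==1+np.argmax(st[1:,4])).astype(np.uint8)
    cs,_=cv2.findContours(m,cv2.RETR_EXTERNAL,cv2.CHAIN_APPROX_NONE); cv2.drawContours(m,cs,-1,1,-1)
    def cost(x):
        h=cv2.convexHull((((outline(x)-lo+.5)*S-.5)*16).round().astype(np.int32)); r=np.zeros_like(m); cv2.fillConvexPoly(r,h,1,shift=4)
        return 1-(r&m).sum()/max((r|m).sum(),1)
    best=None
    for t in (0,15,30,45):
        s=np.array([[0,0,0],[3,0,4],[0,3,-4],[-2,-2,8]])+np.array([x0[0],x0[1],x0[2]+t])
        b=minimize(cost,s[0],method='Nelder-Mead',options=dict(initial_simplex=s,xatol=.02,fatol=1e-5))
        if best is None or b.fun<best.fun: best=b
    return best.x, best.fun
white=lambda h:(h[...,2]>135)&(h[...,1]<60)
notwhite=lambda h:~white(h)
NUT=dict(af=30,zs=(61,75.5),test=notwhite); NEST=dict(af=32,zs=(60,),test=notwhite)
E
sed -i '/^def hexes/,/^    pass/d' h.py
python3 - <<'E'
from h import *
for f,fish in (('w1',True),('top',False),('side',False)):
    c=dict(np.load(f'/tmp/{f}.npz'))
    for nm,x0,k in (('nut',[594,88,2],NUT),('nest',[539,-8.5,34],NEST)):
        x,e=fit(c,x0,fish=fish,**k); print(f,nm,x.round(2),round(e,3),'corner mod60',round(x[2]%60,1))
    # free height by depth
    P=cloud(c) if not fish else None
E
```

```text
w1 nut [593.9   87.84   1.7 ] 0.07 corner mod60 1.7
w1 nest [537.91  -8.27  92.62] 0.067 corner mod60 32.6
top nut [594.6   88.2    2.91] 0.039 corner mod60 2.9
top nest [538.83  -8.71  33.76] 0.044 corner mod60 33.8
side nut [594.83  89.08   0.8 ] 0.741 corner mod60 0.8
side nest [537.4   -9.52  81.8 ] 0.266 corner mod60 21.8
```

Call:
{"method": "play_rows", "body": {"plan": [[0, 0, 0, 16, -8, 0, 70], [0, 0, 0, 26, -12, 0, 60], [0, 0, 0, 26, -12, 0, 60], [0, 0, 0, 25, -12, 5, 60], [0, 0, 0, 14.4, -6.9, 10, 60], [0, 0, 0, 0, 0, 15, 60], [0, 0, 0, 0, 0, 10, 60], [0, 0, 0, 0, 0, 5, 60], [0, 0, 0, 0, 0, 0, 60], [0, 0, 0, 0, 0, 0, 60]]}}

```text
time_s: 3.53
eef_pos: [593.9, 87.8, 279.9]
tool_rot: [0.0, 1.0, 0.017, -0.0]
wrist_force: [0.2, 0.7, 0.6]
gripper_width: 0.639
grip_force: 0.0
```

```bash
python3 - <<'E'
from h import *
o=env.get_obs(); print(o['eef_pos'],o['tool_rot'],o['wrist_force'])
c=cam('wrist'); np.savez('/tmp/w2.npz',**{k:np.array(v) for k,v in c.items()}); save(c,'w2.png')
t=cam('top')
for nm,x0,k in (('nut',[594,88,2],NUT),('nest',[538.5,-8.5,34],NEST)):
    for cc,f in ((c,True),(t,False)):
        try: x,e=fit(cc,x0,fish=f,**k); print(f,nm,x.round(2),round(e,3),round(x[2]%60,1))
        except Exception as ex: print(nm,ex)
E
```

```text
[593.85242378  87.80157611 279.91334147] [ 4.59662598e-05  9.99860273e-01  1.67155772e-02 -1.49442560e-04] [0.15092315 0.74371973 0.62152712]
True nut [593.77  88.24   3.34] 0.019 3.3
False nut [600.33  95.37 -13.  ] 0.833 47.0
True nest [539.26 -10.16  39.75] 0.681 39.7
False nest [523.87  -6.4   68.7 ] 0.828 8.7
```

View pics/w2.png

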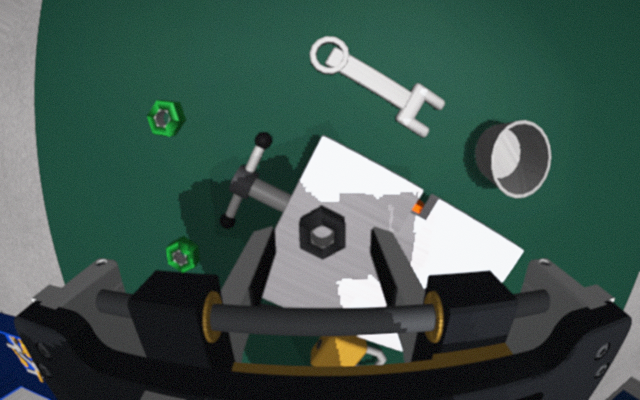

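The nut is centred between the fingers in the wrist view at (322,233). I'll lower the tool and close lightly.

Call:
{"method": "play_rows", "body": {"plan": [[0, 0, -0.02, 0, -0.4, 4, 60], [0, 0, 0, 0, 0, 5, 60], [0, 0, 0, 0, 0, 4, 60], [0, 0, 0, 0, 0, 2.5, 50], [0, 0, 0, 0, 0, 1, 45], [0, 0, 0, 0, 0, 0, 40], [0, 0, 0, 0, 0, 0, 38], [0, 0, 0, 0, 0, 0, 36], [0, 0, 0, 0, 0, 0, 34], [0, 0, 0, 0, 0, 0, 33]], "newtons": 4}}

```text
time_s: 4.47
eef_pos: [594.1, 88.6, 263.4]
tool_rot: [-0.0, 1.0, 0.027, 0.0]
wrist_force: [0.2, -0.2, 0.0]
gripper_width: 0.353
grip_force: 0.0
```

Call:
{"method": "play_rows", "body": {"plan": [[0, 0, 0, 0, 0, 0, 32], [0, 0, 0, 0, 0, 0, 31], [0, 0, 0, 0, 0, 0, 30], [0, 0, 0, 0, 0, 0, 29], [0, 0, 0, 0, 0, 0, 28], [0, 0, 0, 0, 0, 0, 27], [0, 0, 0, 0, 0, 0, 27], [0, 0, 0, 0, 0, 0, 27], [0, 0, 0, 0, 0, 0, 27], [0, 0, 0, 0, 0, 0, 27]]}}

```text
time_s: 5.3
eef_pos: [594.1, 88.5, 263.3]
tool_rot: [-0.0, 1.0, 0.027, 0.0]
wrist_force: [-0.7, -0.6, 1.9]
gripper_width: 0.317
grip_force: 4.0
```

Call:
{"method": "play_rows", "body": {"plan": [[0, 0, 0, 0, 0, 0, 31.2], [0, 0, 0.02, 0, 0, 0, 31.2], [0, 0, 0.04, 0, 0, 0, 31.2], [0, 0, 0.06, 0, 0, 0, 31.2], [0, 0, 0.08, 0, 0, 0, 31.2], [0, 0, 0.1, 0, 0, 0, 31.2], [0, 0, 0.09, 0, 0, 0, 31.2], [0, 0, 0.07, 0, 0, 0, 31.2], [0, 0, 0.04, 0, 0, 0, 31.2], [0, 0, 0, 0, 0, 0, 31.2]]}}

```text
time_s: 6.13
eef_pos: [594.0, 88.7, 263.1]
tool_rot: [0.0, 0.975, -0.223, -0.0]
wrist_force: [0.3, 0.1, 0.8]
gripper_width: 0.33
grip_force: 0.0
```

```bash
python3 - <<'E'
from h import *
o=env.get_obs(); Rt=rot(o['tool_rot']); print(o['eef_pos'],np.degrees(np.arctan2(Rt[1,1],Rt[0,1])),o['qpos'].round(2),o['gripper_width']*94,o['wrist_force'])
c=cam('wrist'); np.savez('/tmp/w3.npz',**{k:np.array(v) for k,v in c.items()}); save(c,'w3.png')
d=np.array([538.4,-8.5,0])-np.array([594,88.4,0]); print('tool-frame shift to nest',Rt.T@d)
E
```

```text
[593.99080861  88.68406013 263.14480573] -115.731378862503 [-0.17  0.47 -0.11  1.89  0.07  0.79 -2.34] 31.020878081129432 [0.28758308 0.14864808 0.81719582]
tool-frame shift to nest [-8.01729142e+00  1.11430216e+02  7.10475342e-03]
```

View pics/w3.png

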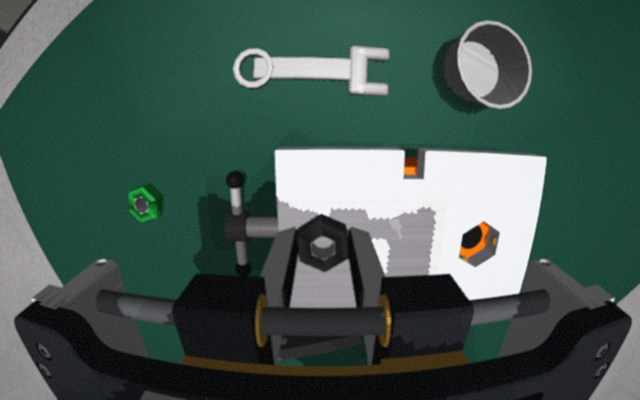

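The view shows the nut at (322,243) held by the fingers and turned with them, and the nest at (479,243) ahead. I'll slide most of the way.

Call:
{"method": "play_rows", "body": {"plan": [[0, 0, 0, 0, 2, 0, 31.2], [0, 0, 0, -0.4, 5, 0, 31.2], [0, 0, 0, -0.8, 9, 0, 31.2], [0, 0, 0, -1.1, 12, 0, 31.2], [0, 0, 0, -1.3, 14, 0, 31.2], [0, 0, 0, -1.3, 14, 0, 31.2], [0, 0, 0, -1.2, 12, 0, 31.2], [0, 0, 0, -0.9, 9, 0, 31.2], [0, 0, 0, -0.6, 5, 0, 31.2], [0, 0, 0, -0.4, 3, 0, 31.2]]}}

```text
time_s: 7.02
eef_pos: [549.8, 14.4, 263.3]
tool_rot: [-0.0, 0.975, -0.222, 0.0]
wrist_force: [0.2, -0.8, -0.4]
gripper_width: 0.335
grip_force: 0.1
```

```bash
python3 - <<'E'
from h import *
o=env.get_obs(); Rt=rot(o['tool_rot']); print(o['eef_pos'],np.degrees(np.arctan2(Rt[1,1],Rt[0,1])),o['gripper_width']*94,o['wrist_force'])
c=cam('wrist'); np.savez('/tmp/w4.npz',**{k:np.array(v) for k,v in c.items()}); save(c,'w4.png',(220,120,500,330),2.8)
for nm,x0 in (('nut c',[*o['eef_pos'][:2],75.5]),('nest',[538.4,-8.5,60])): print(nm,proj(c,x0,True))
E
```

```text
[549.75181919  14.35673182 263.3319749 ] -115.61887298019205 31.494135050766374 [ 0.22785654 -0.75516407 -0.42187784]
nut c [[322.17587403 246.8544829 ]]
nest [[361.58450439 237.06086162]]
```

View pics/w4.png

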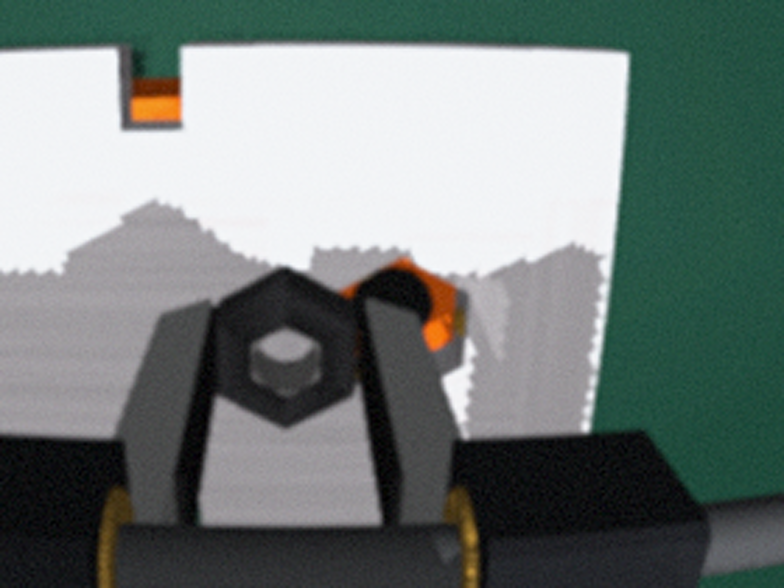

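```bash
python3 - <<'E'
from h import *
c=dict(np.load('/tmp/w4.npz')); 
o=env.get_obs(); Rt=rot(o['tool_rot']); T=o['eef_pos']
f=lambda u,v,z:(Rt.T@(onz(c,u,v,z,True)-T))[:2].round(2)
q=lambda x,y:(220+(x+.5)/2.8-.5,120+(y+.5)/2.8-.5)
print('nut near vertex z74.6/61.4',f(*q(286,268),74.6),f(*q(286,268),61.4),'far',f(*q(286,427),74.6))
for p in ((400,260),(465,292),(463,367)): print('nest vtx',f(*q(*p),60))
print('nest expected rel tool',(Rt.T@(np.array([538.4,-8.5,0])-T))[:2].round(2))
g=cv2.cvtColor(c['color'],cv2.COLOR_RGB2GRAY)
print(g[205:280,322].tolist())
c3=dict(np.load('/tmp/w3.npz'))
for V in (60,80,100,120):
    tst=lambda h:~((h[...,2]>V)&(h[...,1]<60))
    for k in('w3','w1'):
        x,e=fit(dict(np.load(f'/tmp/{k}.npz')),[538.5,-8.5,34.5],32,(60,),tst); print(k,V,x.round(2),round(e,3))
E
```

```text
nut near vertex z74.6/61.4 [19.63 -0.17] [15.08 -0.22] far [-17.97  -0.22]
nest vtx [16.43 25.45]
nest vtx [ 8.57 40.93]
nest vtx [-10.56  41.83]
nest expected rel tool [-0.36 25.53]
[243, 244, 243, 244, 244, 244, 244, 244, 243, 208, 117, 37, 18, 27, 35, 27, 27, 36, 29, 34, 45, 36, 36, 34, 38, 33, 38, 36, 32, 27, 29, 54, 88, 125, 141, 151, 151, 151, 150, 151, 154, 150, 149, 122, 88, 63, 58, 61, 54, 62, 62, 57, 56, 55, 70, 72, 64, 38, 37, 39, 37, 37, 40, 39, 41, 36, 42, 70, 119, 142, 153, 146, 149, 149, 161]
w3 60 [537.27  -8.8   35.3 ] 0.44
w1 60 [538.01  -8.47  35.4 ] 0.134
w3 80 [537.27  -8.8   35.3 ] 0.435
w1 80 [538.01  -8.47  35.4 ] 0.134
w3 100 [537.13  -8.8   36.14] 0.119
w1 100 [538.07  -8.54  93.22] 0.101
w3 120 [537.24  -8.78  94.49] 0.093
w1 120 [537.84  -8.38  34.6 ] 0.078
```

The nut sits at tool (-1.4, -0.2) and the nest at about (-1.2, 25.4), so they are in line. I'll go closer and squeeze lightly to square the nut.

Call:
{"method": "play_rows", "body": {"plan": [[0, 0, 0, 0, 2, 0, 31.2], [0, 0, 0, 0.1, 4, 0, 31.2], [0, 0, 0, 0.1, 5, 0, 31.2], [0, 0, 0, 0.1, 5, 0, 31.2], [0, 0, 0, 0, 3, 0, 31.2], [0, 0, 0, 0, 1, 0, 30], [0, 0, 0, 0, 0, 0, 28], [0, 0, 0, 0, 0, 0, 28], [0, 0, 0, 0, 0, 0, 28], [0, 0, 0, 0, 0, 0, 31]], "newtons": 3}}

```text
time_s: 7.9
eef_pos: [541.9, -2.7, 263.2]
tool_rot: [-0.0, 0.975, -0.221, 0.0]
wrist_force: [0.9, 0.4, -0.3]
gripper_width: 0.329
grip_force: 0.0
```

```bash
cat > look.py <<'E'
import sys
from h import *
o=env.get_obs(); Rt=rot(o['tool_rot']); T=o['eef_pos']; print(T.round(2),np.degrees(np.arctan2(Rt[1,1],Rt[0,1])).round(2),round(o['gripper_width']*94,2),o['wrist_force'].round(2))
print('nest rel tool',(Rt.T@(np.array([537.9,-8.6,0])-T))[:2].round(2), 'tilt',Rt[:2,2].round(4))
c=cam('wrist'); np.savez('/tmp/last.npz',**{k:np.array(v) for k,v in c.items()}); save(c,sys.argv[1]+'.png',(220,140,430,300),3.7)
g=cv2.cvtColor(c['color'],cv2.COLOR_RGB2GRAY); col=g[195:290,322].astype(float); print('column 322 dark span',195+np.nonzero(col<110)[0][[0,-1]])
E
python3 look.py w5
```

```text
[541.86  -2.72 263.21] -115.55 30.96 [ 0.89  0.41 -0.32]
nest rel tool [-1.04  7.06] tilt [0.0001 0.0001]
column 322 dark span [215 272]
```

View pics/w5.png

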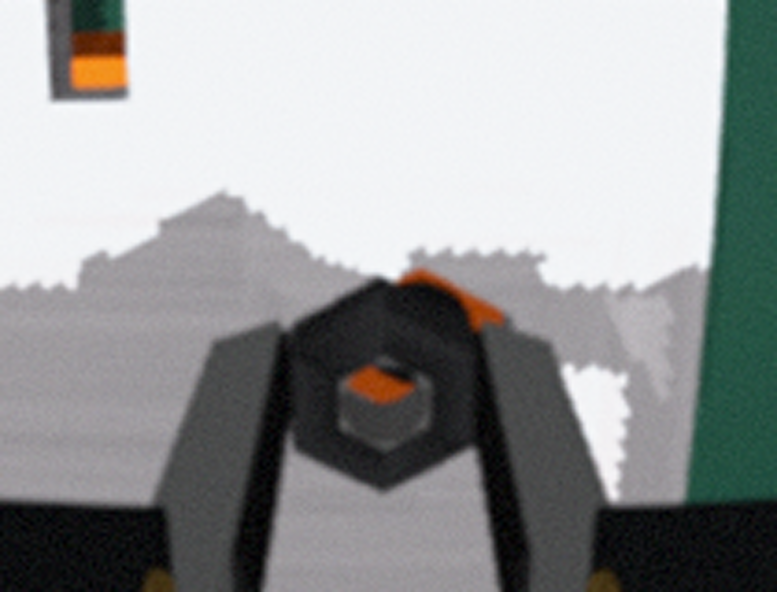

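The nest is about 6–7 mm ahead with the transverse position unchanged. I'll creep in.

Call:
{"method": "play_rows", "body": {"plan": [[0, 0, 0, 0, 1, 0, 31.2], [0, 0, 0, 0, 1, 0, 31.2], [0, 0, 0, 0, 1, 0, 31.2], [0, 0, 0, 0, 0.7, 0, 31.2], [0, 0, 0, 0, 0.5, 0, 31.2], [0, 0, 0, 0, 0.4, 0, 31.2], [0, 0, 0, 0, 0.4, 0, 31.2], [0, 0, 0, 0, 0.3, 0, 31.2], [0, 0, 0, 0, 0, 0, 31.2], [0, 0, 0, 0, 0, 0, 31.2]]}}

```text
time_s: 8.78
eef_pos: [539.5, -7.7, 263.2]
tool_rot: [0.0, 0.975, -0.221, -0.0]
wrist_force: [-0.7, -0.9, -0.2]
gripper_width: 0.332
grip_force: 0.3
```

```bash
python3 look.py w6
```

```text
[539.46  -7.73 263.18] -115.57 31.23 [-0.72 -0.88 -0.21]
nest rel tool [-1.02  1.45] tilt [-0.0001 -0.    ]
column 322 dark span [214 270]
```

View pics/w6.png

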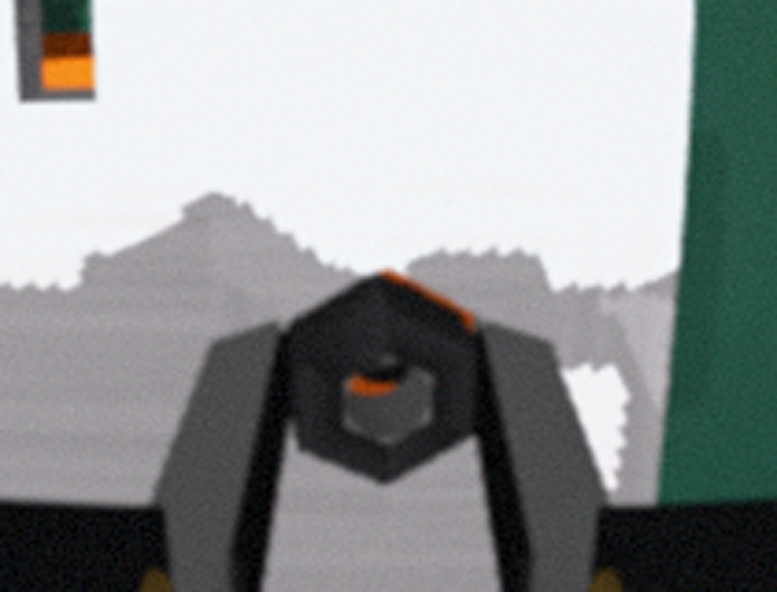

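Nearly aligned, and the far vertex has shifted up. I'll check from the wrist depth whether it dropped.

```bash
cat > top.py <<'E'
from h import *
import sys
def nuttop(c):
    d=c['depth']; K=c['intrinsics']; v,u=np.mgrid[195:300,270:375]; dd=d[195:300,270:375]
    x=(u-K[0,2])/K[0,0]; y=(v-K[1,2])/K[1,1]; r=np.hypot(x,y)+1e-9; t=np.tan(r)/r
    return np.stack([x*t*dd,y*t*dd,dd],-1)@c['R'].T+c['xyz'], (dd>0)
def rep(c,T,Rt):
    P,ok=nuttop(c); L=(P-T)@Rt   # tool frame
    x,y=L[...,0]+1.2,L[...,1]; m=ok&(np.hypot(x,y)<13)&(np.hypot(x,y)>9)&(P[...,2]>62)
    A=np.c_[x[m],y[m],np.ones(m.sum())]; co,*_=np.linalg.lstsq(A,P[...,2][m],rcond=None); 
    f=ok&(x>22)&(x<40)&(abs(y)<25); print('nut top z',np.median(P[...,2][m]).round(2),'slope x,y',co[:2].round(3),m.sum(),'face z',np.median(P[...,2][f]).round(2))
if __name__=='__main__':
    o=env.get_obs(); T=o['eef_pos']; Rt=rot(o['tool_rot'])
    rep(dict(np.load('/tmp/w4.npz')),np.array([549.7,14.3,263.3]),Rt)
    c=dict(np.load('/tmp/last.npz')); rep(c,T,Rt); c=cam('wrist'); rep(c,T,Rt); print(o['wrist_force'],T,o['gripper_width']*94)
E
python3 top.py
```

```text
nut top z 76.83 slope x,y [-0.001  0.   ] 696 face z 60.81
nut top z 74.56 slope x,y [ 0.061 -0.149] 681 face z 60.81
nut top z 74.64 slope x,y [ 0.061 -0.147] 671 face z 60.83
[-0.74702136 -1.14860243  0.17150697] [539.48751648  -7.73030166 263.19939142] 30.997346464031548
```

It has tipped in, front edge lower (slope -0.15), with the rear and +x side still on the ledge. I'll open the cage slightly and nudge it on.

Call:
{"method": "play_rows", "body": {"plan": [[0, 0, 0, 0, 0, 0, 32.2], [0, 0, 0, -0.1, 0.4, 0, 32.2], [0, 0, 0, -0.1, 0.4, 0, 32.2], [0, 0, 0, -0.1, 0.3, 0, 32.2], [0, 0, 0, 0, 0.3, 0, 32.2], [0, 0, 0, 0, 0.2, 0, 32.2], [0, 0, 0, 0, 0, 0, 32.2], [0, 0, 0, 0, 0, 0, 32.2], [0, 0, 0, 0, 0, 0, 32.2], [0, 0, 0, 0, 0, 0, 32.2]]}}

```text
time_s: 9.72
eef_pos: [538.5, -8.9, 263.2]
tool_rot: [-0.0, 0.975, -0.221, 0.0]
wrist_force: [-0.0, -0.1, 0.1]
gripper_width: 0.337
grip_force: 0.0
```

```bash
python3 top.py
```

```text
nut top z 76.83 slope x,y [-0.001  0.   ] 695 face z 60.81
nut top z 74.34 slope x,y [ 0.063 -0.152] 670 face z 60.81
nut top z 71.55 slope x,y [ 0.016 -0.237] 650 face z 60.81
[-0.01791406 -0.09456434  0.1168094 ] [538.54237029  -8.94091338 263.20620179] 31.6916831415764
```

```bash
cat > hm.py <<'E'
from top import *
o=env.get_obs(); T=o['eef_pos']; Rt=rot(o['tool_rot']); c=cam('wrist'); P,ok=nuttop(c); L=(P-T)@Rt
print('cols y -21..21 step 3; rows x +21..-21; z-60.8')
for x in range(21,-24,-3):
    print('%4d'%x,' '.join('%6.1f'%np.median(P[...,2][m]-60.8) if (m:=ok&(abs(L[...,0]-x)<1.2)&(abs(L[...,1]-y)<1.2)).sum() else '     .' for y in range(-21,24,3)))
rep(c,T,Rt)
E
python3 hm.py
```

```text
cols y -21..21 step 3; rows x +21..-21; z-60.8
  21   -0.3   -0.0    0.3   -0.1   -0.1    0.2    0.3   -0.1    0.3    0.2    0.1   -0.2   -0.1    0.4    0.4
  18   -0.0   -0.5   -0.3   -0.2   -0.1    0.1    0.2   -0.2   -0.0    0.3    0.2    0.0    0.2   -0.1   -0.1
  15    0.1    0.2   -0.1    0.1    0.0    0.3    4.7    8.6    7.1    1.1    0.1    0.3    0.5   -0.2   -0.0
  12    0.1   -0.1    0.0    0.1    1.9    9.0   11.2   10.7   10.2    8.9    5.4   -0.1   -0.3    0.1   -0.2
   9   51.8   53.6    2.8    7.9   12.6   12.4   11.4   10.7    9.7    9.5    8.9    6.9    2.7   55.2   51.4
   6    0.3   71.4   44.8   12.7   12.9   12.4   11.5   10.4    9.4    9.4    8.7    7.8    7.0   72.6   -0.7
   3      .   73.9   51.2   12.6   12.9   12.6   10.9      .      .      .    8.0    7.9    7.3   73.9      .
   0      .      .   45.5   13.2   12.8   12.1      .      .      .   -0.4    8.1    7.8   46.8   69.1      .
  -3      .      .   34.0   13.1   12.9   12.3   11.4      .  -14.9   -1.2    7.9    7.4    7.2   61.5      .
  -6      .      .   28.1   12.8   13.0   12.2    7.2   -2.4   -2.2    5.9    8.5    7.6    7.0      .      .
  -9      .      .   20.0   12.7   12.9   12.2   -0.7    2.6    8.4    9.3    8.4    7.6    6.5      .      .
 -12      .      .    0.3      .   11.7   11.9   10.6   10.5    9.6    9.0    8.3    6.9    0.7      .      .
 -15      .    0.5   -0.0      .      .      .   10.6   10.2    9.9    8.2      .    0.4   -0.2    0.2      .
 -18      .   -1.5   -0.1    0.3   -0.1    1.0      .    8.6    8.0    0.8    0.3    0.2    0.1   -0.3      .
 -21      .   -0.4   -0.0   -0.0   -0.2   -0.2   -0.3    1.2   -0.1   -0.4   -0.2   -0.3    0.1    0.1      .
nut top z 71.62 slope x,y [ 0.015 -0.235] 655 face z 60.85
```

The nut is tilted, with the front about 9 mm deep and the rear about 3 mm deep, held between the pads. I'll open the jaws so it can settle.

Call:
{"method": "play_rows", "body": {"plan": [[0, 0, 0, 0, 0, 0, 33], [0, 0, 0, 0, 0, 0, 34], [0, 0, 0, 0, 0, 0, 36], [0, 0, 0, 0, 0, 0, 38], [0, 0, 0, 0, 0, 0, 40], [0, 0, 0, 0, 0, 0, 40], [0, 0, 0, 0, 0, 0, 40], [0, 0, 0, 0, 0, 0, 40], [0, 0, 0, 0, 0, 0, 40], [0, 0, 0, 0, 0, 0, 40]]}}

```text
time_s: 10.65
eef_pos: [538.5, -9.0, 263.2]
tool_rot: [-0.0, 0.975, -0.221, -0.0]
wrist_force: [0.7, -0.3, 0.0]
gripper_width: 0.427
grip_force: 0.0
```

```bash
python3 hm.py
```

```text
cols y -21..21 step 3; rows x +21..-21; z-60.8
  21   -0.6    0.1    0.1   -0.2   -0.1    0.2   -0.1    0.2    0.3   -0.1    0.3    0.1   -0.2    0.3    0.1
  18    0.2    0.3   -0.4   -0.1    0.2    0.2    0.1   -0.3    0.2   -0.2   -0.1    0.0    0.1    0.5    0.0
  15    0.3    0.3   -0.1    0.1    0.1    0.3    5.0    9.2    8.3    0.8    0.5   -0.0   -0.3   -0.3    0.3
  12    0.2    0.1   -0.0   -0.1    3.8    9.4   11.2   11.0   10.0    8.6    4.7    0.3   -0.3    0.2    0.1
   9   47.5    0.4    0.3    8.1   12.7   12.5   11.2   11.0   10.2    8.9    8.4    7.6    1.9    0.3   42.3
   6   51.1    0.3    1.9   13.0   12.9   12.5   11.5   10.9    9.1    9.3    8.5    7.9    6.4   -0.3   52.4
   3   56.3   -0.1    0.6   13.0   12.8   12.0   12.2      .      .      .    8.4    7.8    6.6   -0.0   47.6
   0   51.0   -0.1    1.6   13.2   12.8   12.1      .      .      .   -1.1    7.8    7.9    6.5    0.2   43.7
  -3   21.9    0.0    2.5   13.0   12.7   11.9      .      .  -15.2   -2.1    8.0    7.8    6.8    0.0   48.5
  -6   17.5   -0.0    4.5   12.9   12.7   11.9    6.5   -2.3   -3.6    6.9    8.2    7.6    6.5   -0.2   35.5
  -9   26.2    0.3    0.8   12.3   13.2   11.9   10.6    9.8    8.7    9.5    8.2    7.5    6.6    0.1   23.6
 -12   -0.1   -0.1    0.2      .   11.7   11.6   11.0   10.3    9.5    9.2    8.2    6.9    0.1    0.4   -0.1
 -15    0.1    0.0    0.4      .      .      .   10.4   10.2    9.5    8.3      .   -0.1   -0.0    0.1   -0.3
 -18    0.3   -0.0   -0.1    0.2   -0.1    0.8      .    9.4    8.9    1.0    0.1    0.2   -0.0   -0.1   -0.1
 -21    0.2    0.0    0.4   -0.4    0.1    0.0    0.0      .    0.4    0.2    0.2    0.0   -0.0   -0.1   -0.1
nut top z 71.53 slope x,y [ 0.016 -0.239] 660 face z 60.83
```

It stays put without the fingers: the front is past the +y ball and the rear rests on the other two. A flat push with closed fingertips, centred, touches the high rear edge first and will level it. I'll raise, close and centre.

Call:
{"method": "play_rows", "body": {"plan": [[0, 0, 0, 0, 0, -6, 40], [0, 0, 0, 0, 0, -10, 40], [0, 0, 0, 0, 0, -6, 40], [0, 0, 0, -0.7, 0.3, 0, 30], [0, 0, 0, -0.7, 0, 0, 15], [0, 0, 0, 0, 0, 0, 0], [0, 0, 0, 0, 0, 0, 0], [0, 0, 0, 0, 0, 0, 0], [0, 0, 0, 0, 0, 0, 0], [0, 0, 0, 0, 0, 0, 0]], "newtons": 10}}

```text
time_s: 11.53
eef_pos: [537.1, -8.7, 285.0]
tool_rot: [0.0, 0.975, -0.221, -0.0]
wrist_force: [-0.1, -0.5, 0.2]
gripper_width: 0.009
grip_force: 0.0
```

```bash
python3 hm.py; python3 - <<'E'
from h import *
o=env.get_obs(); print(o['eef_pos'],o['gripper_width'],o['wrist_force'])
c=cam('wrist'); save(c,'w7.png',(220,120,430,300),3.3)
E
```

```text
cols y -21..21 step 3; rows x +21..-21; z-60.8
  21    0.0   -0.1    0.0    0.4    0.1   -0.3    0.0   -0.0   -0.3    0.1   -0.0    0.2   -0.2   -0.1    0.1
  18    0.3    0.2   -0.2   -0.3   -0.2   -0.3   -0.4    5.8    2.3   -0.0    0.2    0.1   -0.6    0.6   -0.0
  15    0.3    0.0   -0.0   -0.0    0.1    4.2   10.1   10.5    9.6    7.2    0.3    0.2   -0.1   -0.2   -0.3
  12   -0.2   -0.3   -0.2    2.9    9.0   11.7   11.9   10.6    9.9    9.6    7.9    1.1   -0.1   -0.1    0.2
   9    0.0    0.4    3.8   67.0   65.0   64.0   65.5   61.4   67.7   64.1   64.6   67.3    5.8   -0.1    0.1
   6   -0.1   -0.1    6.6   13.0   12.9   12.3   11.9   71.7   79.8    9.1    8.9    7.6    6.7    0.5    0.2
   3    0.2    0.4    5.3   13.2   13.0   12.1      .   84.5      .    1.9    8.6    8.2    6.4    0.0   -0.8
   0    0.1   -0.2    6.9   13.0      .      .      .   74.5      .   -1.7    8.0    7.5    7.2    0.0   -0.1
  -3   -0.3    0.1    5.6      .      .      .  -16.6   29.6  -15.1      .      .      .    7.1    0.3   -0.2
  -6    0.8   -0.4    1.9      .      .      .  -16.2   76.1  -15.8      .      .      .    6.0    0.1   -0.1
  -9   -0.3   -0.3    0.7      .      .      .      .   30.4      .      .      .      .      .   -0.2    0.0
 -12    0.5    0.1    0.6      .      .      .      .      .      .      .      .      .      .    0.1    0.5
 -15   -0.2    0.0      .      .      .      .      .      .      .      .      .      .      .    0.6   -0.3
 -18   -0.5    0.1      .      .      .      .      .      .      .      .      .      .      .   -0.1   -0.3
 -21   -0.2    0.2      .      .      .      .      .      .      .      .      .      .      .    0.0   -0.1
nut top z 121.56 slope x,y [6.481 0.014] 1615 face z 194.67
[537.12527914  -8.67347959 285.05867878] 0.0038429362759440345 [0.36712666 0.30119061 0.50599021]
```

View pics/w7.png

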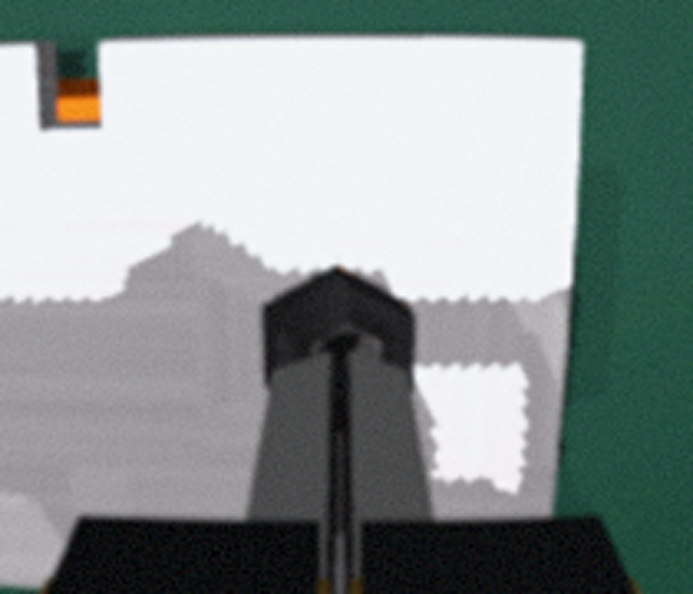

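The fingertips are closed and centred over the nut at (340,330) in the crop. I'll descend gently and watch the force.

Call:
{"method": "play_rows", "body": {"plan": [[0, 0, 0, 0, 0, 3, 0], [0, 0, 0, 0, 0, 4, 0], [0, 0, 0, 0, 0, 3, 0], [0, 0, 0, 0, 0, 1.5, 0], [0, 0, 0, 0, 0, 0.5, 0], [0, 0, 0, 0, 0, 0.3, 0], [0, 0, 0, 0, 0, 0.3, 0], [0, 0, 0, 0, 0, 0.2, 0], [0, 0, 0, 0, 0, 0, 0], [0, 0, 0, 0, 0, 0, 0]]}}

```text
time_s: 12.47
eef_pos: [537.2, -8.6, 272.5]
tool_rot: [-0.0, 0.975, -0.221, 0.0]
wrist_force: [0.5, 0.7, -0.1]
gripper_width: 0.008
grip_force: 0.0
```

Call:
{"method": "play_rows", "body": {"plan": [[0, 0, 0, 0, 0, 0.2, 0], [0, 0, 0, 0, 0, 0.2, 0], [0, 0, 0, 0, 0, 0.2, 0], [0, 0, 0, 0, 0, 0.2, 0], [0, 0, 0, 0, 0, 0.2, 0], [0, 0, 0, 0, 0, 0, 0], [0, 0, 0, 0, 0, 0, 0], [0, 0, 0, 0, 0, 0, 0], [0, 0, 0, 0, 0, 0, 0], [0, 0, 0, 0, 0, 0, 0]]}}

```text
time_s: 13.3
eef_pos: [537.1, -8.6, 271.4]
tool_rot: [-0.0, 0.975, -0.221, 0.0]
wrist_force: [-0.7, 0.2, -0.0]
gripper_width: 0.007
grip_force: 0.0
```

Call:
{"method": "play_rows", "body": {"plan": [[0, 0, 0, 0, 0, 0.2, 0], [0, 0, 0, 0, 0, 0.2, 0], [0, 0, 0, 0, 0, 0.2, 0], [0, 0, 0, 0, 0, 0.2, 0], [0, 0, 0, 0, 0, 0.2, 0], [0, 0, 0, 0, 0, 0, 0], [0, 0, 0, 0, 0, 0, 0], [0, 0, 0, 0, 0, 0, 0], [0, 0, 0, 0, 0, 0, 0], [0, 0, 0, 0, 0, 0, 0]]}}

```text
time_s: 14.13
eef_pos: [537.2, -8.7, 270.4]
tool_rot: [-0.0, 0.975, -0.221, 0.0]
wrist_force: [0.0, -0.9, 0.8]
gripper_width: 0.006
grip_force: 0.4
```

```bash
python3 hm.py | sed -n 4,9p;  python3 hm.py | sed -n 10,12p
```

```text
15    0.3   -0.1    0.3    0.2   -0.2    4.3    9.3   10.5    8.2    5.5    0.1    0.3   -0.1    0.1    0.1
  12   -0.1    0.0   -0.1    2.7    7.8   11.9   11.2   10.5    9.9    9.2    7.8    2.7   -0.1    0.1    0.3
   9   -0.4   -0.1    4.3   50.9   49.9   50.0   51.1   46.1   54.5   49.4   50.0   52.4    5.7   -0.2    0.3
   6   -0.1   -0.0    3.5   12.6      .      .      .   60.3   53.8    8.3    7.7    7.1    6.9   -0.2    0.0
   3   -0.3   -0.1    4.0   12.2      .      .      .   81.2      .      .      .    6.5    6.4   -0.1    0.0
   0   -0.4   -0.2    3.1      .      .      .      .      .      .      .      .      .    6.0   -0.1   -0.1
  -3    0.1    0.0    2.6      .      .      .      .  -15.6      .      .      .      .    5.9    0.4    0.1
  -6    0.0    0.1    2.3      .      .      .      .      .      .      .      .      .    4.8   -0.1   -0.1
  -9   -0.4    0.3   -0.8      .      .      .      .      .      .      .      .      .    0.4    0.3    0.2
```

Call:
{"method": "play_rows", "body": {"plan": [[0, 0, 0, 0, 0, 0.2, 0], [0, 0, 0, 0, 0, 0.2, 0], [0, 0, 0, 0, 0, 0.2, 0], [0, 0, 0, 0, 0, 0.2, 0], [0, 0, 0, 0, 0, 0.2, 0], [0, 0, 0, 0, 0, 0, 0], [0, 0, 0, 0, 0, 0, 0], [0, 0, 0, 0, 0, 0, 0], [0, 0, 0, 0, 0, 0, 0], [0, 0, 0, 0, 0, 0, 0]]}}

```text
time_s: 15.07
eef_pos: [537.2, -8.7, 269.5]
tool_rot: [-0.0, 0.975, -0.221, 0.0]
wrist_force: [-0.5, -1.6, 4.2]
gripper_width: 0.007
grip_force: 2.7
```

```bash
python3 hm.py | sed -n 3,12p; python3 -c "
from h import *;print(env.get_obs()['wrist_force'])"
```

```text
18    0.0   -0.1    0.3    0.2    0.0    0.2   -0.2    3.5    0.3   -0.0    0.0   -0.4   -0.3   -0.3    0.2
  15    0.1    0.6    0.4    0.1    0.3    4.0    8.4   10.1    8.4    5.3    0.0    0.0    0.2    0.0    0.3
  12   -0.2   -0.0    0.1    2.7    8.3   10.8   10.9    9.8    9.1    8.5    7.1    1.0   -0.1   -0.1    0.2
   9    0.1   -0.1    4.5   49.1   48.4   48.4   51.1   47.7   53.2   48.3   49.0   51.8    4.8   -0.2   -0.3
   6    0.4    0.3    4.3   12.2      .      .      .   67.7   66.2      .    7.4    7.2    6.2    0.0    0.1
   3   -0.2   -0.0    4.1   13.2      .      .      .   80.2      .      .      .    5.9    5.8    0.1    0.1
   0    0.2   -0.2    3.5      .      .      .      .      .      .      .      .      .    5.1   -0.1    0.3
  -3   -0.1    0.1    2.2      .      .      .      .  -16.0      .      .      .      .    5.0    0.2   -0.1
  -6    0.2   -0.2    0.2      .      .      .      .      .      .      .      .      .    4.7   -0.4    0.2
  -9   -0.2   -0.1   -0.1      .      .      .      .      .      .      .      .      .    0.7   -0.6   -0.1
[-0.84316616 -0.38656622  5.68211968]
```

Force is up to 5 N, but the tilt isn't coming out and pressing on askew would jam it. Closing vertical pads on the tilted flats gives a levelling couple, so I'll back off and do that gently.

Call:
{"method": "play_rows", "body": {"plan": [[0, 0, 0, 0, 0, -4, 0], [0, 0, 0, 0, 0, -8, 0], [0, 0, 0, 0, 0, -4, 20], [0, 0, 0, 0, 0, 0, 40], [0, 0, 0, 0, 0, 0, 42], [0, 0, 0, 0, 0, 0, 42], [0, 0, 0, 0, 0, 4, 42], [0, 0, 0, 0, 0, 8, 42], [0, 0, 0, 0, 0, 6, 42], [0, 0, 0, 0, 0, 4, 42]], "newtons": 5}}

```text
time_s: 15.95
eef_pos: [536.8, -8.7, 262.0]
tool_rot: [0.0, 0.975, -0.221, -0.001]
wrist_force: [-0.1, 0.8, 0.1]
gripper_width: 0.447
grip_force: 0.0
```

```bash
python3 hm.py; python3 -c "
from h import *;o=env.get_obs();print(o['wrist_force'],o['eef_pos'])"
```

```text
cols y -21..21 step 3; rows x +21..-21; z-60.8
  21    0.3    0.0   -0.1   -0.1   -0.1    0.1    0.2   -0.2    0.2    0.1   -0.1   -0.1   -0.3    0.4   -0.2
  18    0.3    0.1   -0.0   -0.0    0.1   -0.0    2.0    5.4    6.8    0.1    0.1   -0.2   -0.1   -0.1   -0.0
  15    0.1   -0.3    0.2    0.1    0.7    5.8   10.5   10.4    9.6    6.8    1.0    0.2    0.0   -0.2    0.0
  12    0.2    0.1   -0.1    5.1   10.3   12.6   11.5   10.9    9.5    8.6    7.3    3.0    0.0    0.2    0.1
   9   40.0    0.1    5.4   13.1   13.8   12.7   11.4   10.5    9.2    8.9    7.6    6.5    4.1   -0.2   31.0
   6   50.2   -0.2    5.5   13.7   13.5   12.8   11.6      .      .    8.0    7.2    6.4    4.5    0.1   49.4
   3   48.5   -0.1    5.2   13.2   13.1   12.5      .      .      .   -1.9    7.1    6.2    4.9   -0.1   44.9
   0   40.4   -0.2    4.7   13.3   13.4   12.5      .      .   -7.0   -0.5    6.6    6.5    4.9   -0.1   44.4
  -3   40.8    0.3    3.5   12.8   13.3   12.4   10.9  -15.4   -5.8    3.7    6.9    6.4    4.8   -0.3   36.0
  -6   42.0    0.1    5.0   13.1   13.2   11.8    2.5    1.5    4.9    8.2    7.6    5.9    4.6   -0.0   41.0
  -9   19.3    0.2    0.7      .   12.2   12.0   10.5    9.6    9.2    8.5    7.2    5.9    0.4   -0.1   23.3
 -12   -0.0   -0.2   -0.2      .      .   10.6   10.8   10.0    9.5    8.0    5.4    0.1    0.1   -0.0   -0.1
 -15    0.1   -0.2    0.1    0.2    1.0      .      .    9.0    8.7      .   -0.3    0.3   -0.0   -0.3   -0.2
 -18    0.3    0.0    0.3   -0.5   -0.2   -0.2   -0.2      .   -0.5   -0.2   -0.2    0.3   -0.2   -0.0    0.3
 -21   -0.1   -0.2   -0.0   -0.2   -0.1   -0.1    0.5   -0.4   -0.3   -0.3   -0.1   -0.0   -0.0    0.2    0.2
nut top z 71.08 slope x,y [ 0.032 -0.319] 602 face z 60.85
[-0.54899273  1.65814914 -0.83879453] [536.71378554  -8.66607064 261.63383134]
```

From the height map, the rear bottom edge still rests on the mouth's rear edge, and there is room in front. Closing the pads pushes the low rear forward and the high front back, which is what it needs.

Call:
{"method": "play_rows", "body": {"plan": [[0, 0, 0, 0, 0, 0.3, 40], [0, 0, 0, 0, 0, 0, 38], [0, 0, 0, 0, 0, 0, 36], [0, 0, 0, 0, 0, 0, 35], [0, 0, 0, 0, 0, 0, 34], [0, 0, 0, 0, 0, 0, 33], [0, 0, 0, 0, 0, 0, 32], [0, 0, 0, 0, 0, 0, 31], [0, 0, 0, 0, 0, 0, 30], [0, 0, 0, 0, 0, 0, 29.5]], "newtons": 5}}

```text
time_s: 16.83
eef_pos: [537.2, -8.7, 263.1]
tool_rot: [0.0, 0.975, -0.221, 0.0]
wrist_force: [0.2, -0.8, 0.1]
gripper_width: 0.329
grip_force: 4.6
```

```bash
python3 hm.py; python3 -c "
from h import *;o=env.get_obs();print(o['wrist_force'],o['eef_pos'],o['gripper_width']*94)"
```

```text
cols y -21..21 step 3; rows x +21..-21; z-60.8
  21   -0.2   -0.3   -0.1   -0.3   -0.1   -0.3   -0.0   -0.2   -0.6    0.0    0.0    0.2   -0.1   -0.0    0.4
  18    0.4    0.1    0.1   -0.2   -0.4    0.1    0.2    4.1    0.5   -0.1   -0.2   -0.0   -0.5   -0.0   -0.4
  15    0.5   -0.4    0.1   -0.2    0.2    3.7    9.8   10.2    9.1    6.4    0.0    0.0    0.0    0.3    0.4
  12    0.3   -0.2    0.1    3.1    7.1   11.7   11.5   10.4    9.7    8.4    6.8    4.1    0.1   -0.0   -0.4
   9   51.3   54.6   11.1   11.8   13.4   12.5   11.4   10.4    9.3    8.6    7.2    6.4    4.8   56.5   52.2
   6   -0.5   17.9   55.1   13.3   13.4   12.4   11.3   10.2      .    8.3    8.0    6.5   48.7   63.9   -0.4
   3      .      .   52.2   13.6   13.5   12.1   11.1      .      .    0.9    7.0    6.4   55.6   73.3      .
   0      .      .   40.4   13.4   13.4   12.6      .      .   -8.1   -1.3    6.6    5.9   40.5      .      .
  -3      .      .   34.9   12.9   13.4   12.7   11.1  -16.3   -5.8    1.5    6.8    6.2   28.1      .      .
  -6      .      .   35.2   13.3   13.5   12.6    1.7    0.9    1.9    7.5    7.5    6.6   27.9      .      .
  -9      .      .   35.9   12.8   12.2   12.2   10.7    9.6    9.3    8.2    7.3    5.7   32.2      .      .
 -12      .      .    0.5      .      .   11.8   10.8   10.1    9.0    8.2    6.0      .   -0.2      .      .
 -15      .      .    0.3    0.3      .      .      .    9.3    8.7      .    0.3   -0.2   -0.3      .      .
 -18      .      .    0.2   -0.2    0.2    0.1   -0.2      .      .    0.5    0.1    0.1    0.0      .      .
 -21      .   -0.4   -0.3   -0.3    0.0   -0.2   -0.3    0.1   -0.1    0.1   -0.1    0.2   -0.5   -0.1      .
nut top z 71.17 slope x,y [ 0.026 -0.325] 624 face z 60.81
[-0.32367996 -1.10697989  1.29895898] [537.16065379  -8.73615446 263.1268069 ] 30.97570058866832
```

The wrist data agree: the rear chamfer sits on the mouth's edge, and the tool is about 2 mm higher than I wanted. I'll open slightly, lower a little, and push forward from low behind with the front free.

Call:
{"method": "play_rows", "body": {"plan": [[0, 0, 0, 0, 0, 0, 32], [0, 0, 0, 0, 0, 0, 34], [0, 0, 0, 0, 0.5, 0.8, 34], [0, 0, 0, 0, 0.4, 0.6, 34], [0, 0, 0, 0, 0.3, 0.4, 34], [0, 0, 0, 0, 0.3, 0, 34], [0, 0, 0, 0, 0.3, 0, 34], [0, 0, 0, 0, 0.2, 0, 34], [0, 0, 0, 0, 0, 0, 34], [0, 0, 0, 0, 0, 0, 34]]}}

```text
time_s: 17.72
eef_pos: [536.4, -10.3, 261.4]
tool_rot: [-0.0, 0.975, -0.221, 0.0]
wrist_force: [1.9, 3.5, 0.2]
gripper_width: 0.361
grip_force: 1.7
```

```bash
python3 hm.py; python3 -c "
from h import *;o=env.get_obs();print(o['wrist_force'],o['eef_pos'],o['gripper_width']*94)"
```

```text
cols y -21..21 step 3; rows x +21..-21; z-60.8
  21   -0.2    0.4   -0.1    0.3   -0.2   -0.1   -0.2   -0.5    0.3    0.2   -0.1   -0.2    0.3   -0.1    0.1
  18    0.2    0.1    0.2    0.1    0.3   -0.1    0.9    3.8    0.3   -0.2    0.2   -0.1    0.1    0.2   -0.2
  15    0.2   -0.0   -0.1    0.1    0.6    5.0   10.1   10.0    8.0    3.1    0.3   -0.4    0.3    0.2    0.1
  12   -0.0   -0.0    0.1    4.6   10.6   12.0   11.0   10.3    9.1    8.1    5.8    0.7   -0.1    0.1   -0.0
   9   49.5   51.4    6.3   13.0   13.1   12.3   11.0    9.8    9.1    8.1    7.1    5.9    1.3   51.3   50.9
   6      .   46.4    8.2   13.5   13.3   12.5   11.3      .    7.6    8.1    7.2    6.3    3.8   53.9      .
   3      .   52.2    8.3   13.5   13.2   12.1      .      .      .    0.4    6.9    6.0    3.8   50.8      .
   0      .   52.5    7.0   13.3   12.9   12.0      .      .   -5.3    0.4    6.8    6.0    3.8   39.8      .
  -3      .   53.0    7.8   13.3   12.9   11.8   10.3  -15.2   -5.4    4.2    7.3    5.9    0.5   41.7      .
  -6      .   14.5    6.5   13.7   13.1   11.7    0.9    1.3    4.7    7.6    7.0    5.7    0.2   43.4      .
  -9      .   15.5      .   13.3   13.0   11.5   10.3    9.5    9.0    7.8    6.8    5.2    0.2   20.1      .
 -12      .   -0.2   -0.2      .   11.2   11.4   10.4    9.7    9.0    7.6    4.6    0.5    0.1    0.3      .
 -15      .    0.3    0.0    1.9      .      .    9.0    9.0    8.0      .    0.5   -0.1   -0.1   -0.3      .
 -18      .   -0.1   -0.3    0.1   -0.1    0.1    0.8      .    0.2    0.2   -0.3    0.2    0.2    0.0      .
 -21      .    0.2    0.1   -0.0    0.1   -0.0    0.1    0.1    0.1   -0.1    0.2   -0.2    0.0    0.1      .
nut top z 70.83 slope x,y [ 0.025 -0.337] 648 face z 60.88
[ 0.4848121   3.33131925 -0.22397892] [536.40853309 -10.30794603 261.40832194] 33.70260872662068
```

Call:
{"method": "play_rows", "body": {"plan": [[0, 0, 0, 0, 0.2, 0, 36], [0, 0, 0, 0, 0, 0, 38], [0, 0, 0, 0, -0.3, 0, 40], [0, 0, 0, 0, -0.3, 0, 40], [0, 0, 0, 0, -0.4, 0, 40], [0, 0, 0, 0, -0.8, 0, 40], [0, 0, 0, 0, 0, 0, 40], [0, 0, 0, 0, 0, 0, 40], [0, 0, 0, 0, 0, 0, 40], [0, 0, 0, 0, 0, 0, 40]]}}

```text
time_s: 18.6
eef_pos: [537.0, -9.0, 261.3]
tool_rot: [-0.0, 0.975, -0.221, 0.0]
wrist_force: [0.1, 0.5, -0.7]
gripper_width: 0.424
grip_force: 0.0
```

```bash
cat > model.py <<'E'
# fit nut 3D pose (plane + outline of flat top ring) from the wrist depth, in vise-nest axes
from top import *
from scipy.optimize import least_squares
o=env.get_obs(); T=o['eef_pos']; Rt=rot(o['tool_rot'])
def pose(c,nest=np.array([537.9,-8.6])):
    P,ok=nuttop(c); a=np.radians(-115.4); ey=np.array([np.cos(a),np.sin(a)]); ex=np.array([-ey[1],ey[0]])
    X=(P[...,:2]-nest)@ex; Y=(P[...,:2]-nest)@ey; Z=P[...,2]-60.85
    m=ok&(np.hypot(X,Y)<22)&(Z>-2.5)&(Z<18); 
    core=m&(np.hypot(X,Y)<12.5)&(np.hypot(X,Y)>8.5)&(Z>1)
    w=np.ones(core.sum()); A=np.c_[X[core],Y[core],w]; z=Z[core]
    for _ in range(5): 
        co=np.linalg.lstsq(A*w[:,None],z*w,rcond=None)[0]; w=(abs(z-A@co)<.8).astype(float)
    inl=m&(abs(Z-(co[0]*X+co[1]*Y+co[2]))<.8)&(Z>1.5)
    print('plane sx %.3f sy %.3f h0 %.2f'%tuple(co),'top-plane extents at |X|<6: Y',np.percentile(Y[inl&(abs(X)<6)],[1,99]).round(2),' |Y|<5: X',np.percentile(X[inl&(abs(Y)<5)],[1,99]).round(2))
    mo=(abs(Z)<.5)&ok&(abs(X)<8)
if __name__=='__main__':
    pose(cam('wrist')); print(T.round(2),o['wrist_force'].round(2),o['gripper_width']*94)
    for k in('w4','last'): pose(dict(np.load(f'/tmp/{k}.npz')), np.array([549.7,14.3]) if k=='w4' else np.array([537.9,-8.6]))
E
python3 model.py
```

```text
plane sx 0.019 sy -0.336 h0 10.41 top-plane extents at |X|<6: Y [-11.34  16.28]  |Y|<5: X [-15.05  16.6 ]
[536.96  -9.03 261.31] [ 0.08  0.55 -0.75] 39.87490519663401
plane sx -0.004 sy 0.001 h0 15.99 top-plane extents at |X|<6: Y [-15.68  15.92]  |Y|<5: X [-15.64  15.29]
plane sx 0.056 sy -0.148 h0 13.45 top-plane extents at |X|<6: Y [-17.    14.22]  |Y|<5: X [-15.39  16.04]
```

The fit is now clear. The fingertips are tapered, so closed they pressed mid-nut, while the rear chamfer hangs on the mouth edge at Y=-16. I'll press with both tips apart (jaw 20), so the rear tip bears on the high rear and the front tip stops it levelling too far.

Call:
{"method": "play_rows", "body": {"plan": [[0, 0, 0, 0, 0, -5, 40], [0, 0, 0, 0, 0, -8, 40], [0, 0, 0, 0, 0, -5, 40], [0, 0, 0, 0.5, -0.4, 0, 30], [0, 0, 0, 0.4, -0.4, 0, 20], [0, 0, 0, 0, 0, 0, 20], [0, 0, 0, 0, 0, 0, 20], [0, 0, 0, 0, 0, 2, 20], [0, 0, 0, 0, 0, 2, 20], [0, 0, 0, 0, 0, 1, 20]], "newtons": 10}}

```text
time_s: 19.48
eef_pos: [538.0, -8.7, 273.8]
tool_rot: [0.0, 0.975, -0.221, -0.0]
wrist_force: [-0.2, -0.1, 0.0]
gripper_width: 0.213
grip_force: 0.0
```

Call:
{"method": "play_rows", "body": {"plan": [[0, 0, 0, 0, 0, 0.2, 20], [0, 0, 0, 0, 0, 0.2, 20], [0, 0, 0, 0, 0, 0.2, 20], [0, 0, 0, 0, 0, 0.2, 20], [0, 0, 0, 0, 0, 0.2, 20], [0, 0, 0, 0, 0, 0, 20], [0, 0, 0, 0, 0, 0, 20], [0, 0, 0, 0, 0, 0, 20], [0, 0, 0, 0, 0, 0, 20], [0, 0, 0, 0, 0, 0, 20]]}}

```text
time_s: 20.32
eef_pos: [538.1, -8.7, 273.3]
tool_rot: [-0.0, 0.975, -0.221, 0.0]
wrist_force: [1.4, 0.3, 0.3]
gripper_width: 0.209
grip_force: 0.2
```

```bash
python3 hm.py; python3 -c "
from h import *;o=env.get_obs();print(o['wrist_force'],o['eef_pos'],o['gripper_width']*94)"
```

```text
cols y -21..21 step 3; rows x +21..-21; z-60.8
  21    0.2    0.3   -0.2    0.1    0.0    0.1    0.1    0.0   -0.0    0.3    0.4    0.2    0.2    0.1   -0.1
  18   -0.2   -0.2   -0.2   -0.0    0.2   -0.1   -0.3   -0.2    0.2    0.1   -0.6    0.1   -0.1   -0.3    0.1
  15   -0.1    0.2   -0.2    0.3    0.4    0.2    4.7    9.0    8.8    4.0    0.0   -0.0   -0.2   -0.2    0.4
  12   -0.0   -0.0    0.2   -0.1    3.5    9.7   11.4   10.1    9.4    8.6    6.2    1.1    0.2    0.2    0.2
   9   54.6   53.6   62.1   65.0   12.9   12.8   12.2   10.4    9.9    8.7    7.5   64.8   64.1   53.7   54.1
   6    0.1    0.0    1.5   80.0   62.5   13.0   11.7   11.0   10.0    8.5   19.9   65.0    5.0    0.6   -0.3
   3    0.5   -0.2    1.5   84.3   64.0   12.6   11.5      .      .    0.7   45.2   83.8      .   -0.0    0.0
   0    0.0      .      .      .   46.0   12.4   11.8      .      .   -3.4   40.4      .      .      .    0.3
  -3      .      .      .      .   41.4   12.9   11.7  -15.1  -14.7   -0.8   46.9      .      .      .      .
  -6      .      .      .      .   36.0   13.0    6.9   -1.0   -1.2    6.2   47.1      .      .      .      .
  -9      .      .      .      .   13.8   12.2   10.8    9.7    9.6    8.3    8.1      .      .      .      .
 -12      .      .      .      .   12.1   11.7   11.0   10.2    9.6    8.3    7.2      .      .      .      .
 -15      .      .      .      .    0.1      .   10.3    9.3    9.1    8.1    0.5    0.5      .      .      .
 -18      .      .      .      .   -0.1    0.7      .      .    8.6    0.5    0.2    0.4      .      .      .
 -21      .      .      .    0.0   -0.3   -0.1   -0.2    0.2    0.5    0.1    0.1    0.2      .      .      .
nut top z 81.68 slope x,y [ 0.624 -0.243] 963 face z 177.79
[ 0.15965964  0.24660302 -0.41118485] [538.1552479   -8.67498131 273.3435274 ] 20.026036282830358
```

Just about at contact on the rear. I'll press on in small steps.

Call:
{"method": "play_rows", "body": {"plan": [[0, 0, 0, 0, 0, 0.2, 20], [0, 0, 0, 0, 0, 0.2, 20], [0, 0, 0, 0, 0, 0.2, 20], [0, 0, 0, 0, 0, 0.2, 20], [0, 0, 0, 0, 0, 0.2, 20], [0, 0, 0, 0, 0, 0, 20], [0, 0, 0, 0, 0, 0, 20], [0, 0, 0, 0, 0, 0, 20], [0, 0, 0, 0, 0, 0, 20], [0, 0, 0, 0, 0, 0, 20]]}}

```text
time_s: 21.2
eef_pos: [538.2, -8.7, 272.3]
tool_rot: [-0.0, 0.975, -0.221, 0.0]
wrist_force: [0.3, 1.5, 3.2]
gripper_width: 0.21
grip_force: 1.6
```

Call:
{"method": "play_rows", "body": {"plan": [[0, 0, 0, 0, 0, 0.2, 20], [0, 0, 0, 0, 0, 0.2, 20], [0, 0, 0, 0, 0, 0.2, 20], [0, 0, 0, 0, 0, 0.2, 20], [0, 0, 0, 0, 0, 0, 20], [0, 0, 0, 0, 0, 0, 20], [0, 0, 0, 0, 0, 0, 20], [0, 0, 0, 0, 0, 0, 20], [0, 0, 0, 0, 0, 0, 20], [0, 0, 0, 0, 0, 0, 20]]}}

```text
time_s: 22.03
eef_pos: [538.2, -8.6, 271.6]
tool_rot: [-0.0, 0.975, -0.221, 0.0]
wrist_force: [0.6, 1.0, 5.1]
gripper_width: 0.215
grip_force: 2.4
```

```bash
python3 hm.py|sed -n 4,8p; python3 -c "
from h import *;o=env.get_obs();print(o['wrist_force'],o['eef_pos'],o['gripper_width']*94)"
```

```text
15    0.5    0.0   -0.5    0.1    0.4    0.6    3.0    7.8    8.4    2.5    0.0   -0.2    0.4   -0.5    0.1
  12    0.0    0.0    0.1   -0.1    1.9    7.5    9.7    9.5    9.0    8.0    6.3    1.6   -0.1    0.0    0.4
   9   52.2   51.6   60.5   63.2   11.9   11.0   10.6    9.7    8.7    8.3    7.4   64.9   61.2   51.8   52.1
   6    0.3   -0.5    0.3   71.9   53.0   11.2   10.5   10.4    8.4    7.8   30.8   68.4    5.6   -0.1   -0.4
   3    0.5    0.1   -4.7   82.6   62.3   11.4   10.6      .      .      .   42.6   82.3      .    0.1   -0.1
[1.21019024 1.21428748 5.46269916] [538.17316159  -8.65535716 271.53243607] 20.118075415257962
```

Working: the rear drops, the front holds and the slope shrinks, at 5 N. Continue.

Call:
{"method": "play_rows", "body": {"plan": [[0, 0, 0, 0, 0, 0.2, 20], [0, 0, 0, 0, 0, 0.2, 20], [0, 0, 0, 0, 0, 0.2, 20], [0, 0, 0, 0, 0, 0.2, 20], [0, 0, 0, 0, 0, 0.2, 20], [0, 0, 0, 0, 0, 0, 20], [0, 0, 0, 0, 0, 0, 20], [0, 0, 0, 0, 0, 0, 20], [0, 0, 0, 0, 0, 0, 20], [0, 0, 0, 0, 0, 0, 20]]}}

```text
time_s: 22.92
eef_pos: [538.0, -8.8, 270.4]
tool_rot: [0.0, 0.975, -0.221, -0.0]
wrist_force: [0.9, 0.7, 2.4]
gripper_width: 0.215
grip_force: 1.3
```

Call:
{"method": "play_rows", "body": {"plan": [[0, 0, 0, 0, 0, 0.2, 20], [0, 0, 0, 0, 0, 0.2, 20], [0, 0, 0, 0, 0, 0.2, 20], [0, 0, 0, 0, 0, 0.2, 20], [0, 0, 0, 0, 0, 0, 20], [0, 0, 0, 0, 0, 0, 20], [0, 0, 0, 0, 0, 0, 20], [0, 0, 0, 0, 0, 0, 20], [0, 0, 0, 0, 0, 0, 20], [0, 0, 0, 0, 0, 0, 20]]}}

```text
time_s: 23.75
eef_pos: [538.1, -8.7, 269.7]
tool_rot: [-0.0, 0.975, -0.221, -0.0]
wrist_force: [0.2, 0.3, 2.5]
gripper_width: 0.21
grip_force: 1.1
```

```bash
python3 hm.py|sed -n 4,8p; python3 -c "
from h import *;o=env.get_obs();print(o['wrist_force'],o['eef_pos'],o['gripper_width']*94)"
```

```text
15   -0.1   -0.5    0.0   -0.1    0.3    0.3    2.9    7.3    6.8    3.3    0.5   -0.5    0.1   -0.0    0.0
  12    0.0    0.0    0.1   -0.2    1.7    7.1    8.6    8.4    7.6    7.7    6.1    0.4    0.4    0.4    0.1
   9   51.5   49.5   59.4   60.6   15.9    9.9    8.9    8.6    8.0    6.8    6.9   61.9   59.9   49.7   49.6
   6    0.0    0.5    0.4   74.4   51.5    9.5    8.5    7.6    6.7    7.2   16.8   75.7    5.0   -0.1   -0.1
   3    0.1   -0.3   -8.3   80.6   52.8    9.5    8.9      .      .      .   41.1   80.7      .   -0.3    0.0
[0.91156263 1.00437882 2.28633732] [538.10514516  -8.66549722 269.68869067] 20.13862653239213
```

Call:
{"method": "play_rows", "body": {"plan": [[0, 0, 0, 0, 0, 0.3, 20], [0, 0, 0, 0, 0, 0.3, 20], [0, 0, 0, 0, 0, 0.3, 20], [0, 0, 0, 0, 0, 0.2, 20], [0, 0, 0, 0, 0, 0.2, 20], [0, 0, 0, 0, 0, 0, 20], [0, 0, 0, 0, 0, 0, 20], [0, 0, 0, 0, 0, 0, 20], [0, 0, 0, 0, 0, 0, 20], [0, 0, 0, 0, 0, 0, 20]]}}

```text
time_s: 24.63
eef_pos: [538.0, -8.8, 268.3]
tool_rot: [0.0, 0.975, -0.221, -0.0]
wrist_force: [-0.5, -0.5, -0.1]
gripper_width: 0.213
grip_force: 0.1
```

Call:
{"method": "play_rows", "body": {"plan": [[0, 0, 0, 0, 0, 0.2, 20], [0, 0, 0, 0, 0, 0.2, 20], [0, 0, 0, 0, 0, 0.2, 20], [0, 0, 0, 0, 0, 0.2, 20], [0, 0, 0, 0, 0, 0.2, 20], [0, 0, 0, 0, 0, 0, 20], [0, 0, 0, 0, 0, 0, 20], [0, 0, 0, 0, 0, 0, 20], [0, 0, 0, 0, 0, 0, 20], [0, 0, 0, 0, 0, 0, 20]]}}

```text
time_s: 25.47
eef_pos: [538.1, -8.7, 267.4]
tool_rot: [-0.0, 0.975, -0.221, -0.0]
wrist_force: [0.3, 0.0, 0.6]
gripper_width: 0.209
grip_force: 0.2
```

```bash
python3 hm.py|sed -n 4,8p; python3 -c "
from h import *;o=env.get_obs();print(o['wrist_force'],o['eef_pos'],o['gripper_width']*94)"
```

```text
15    0.2    0.3    0.2    0.4    0.2    1.1    2.9    6.2    5.4    1.0   -0.0   -0.3   -0.4   -0.0   -0.2
  12   -0.4    0.1   -0.0   -0.0    2.4    6.4    7.0    6.6    6.6    6.1    5.2    0.3    0.2    0.4   -0.1
   9   48.7   47.3   57.5   59.6    8.0    7.3    6.8    6.8    6.4    6.2    6.0   59.9   57.7   47.6   47.4
   6   -0.1   -0.2   -1.2   77.7   49.0    7.3    6.9      .    5.4    6.1   16.7   77.3    0.8    0.3   -0.2
   3    0.4   -0.2  -10.3   77.9   57.5    7.4      .      .      .      .   27.8   77.7      .      .    0.1
[-0.57097029 -0.62925737 -0.41343234] [538.09339992  -8.69946505 267.37627532] 20.246693029863742
```

Nearly level (slope 0.09) and past the balls at low force. Continue down.

Call:
{"method": "play_rows", "body": {"plan": [[0, 0, 0, 0, 0, 0.3, 20], [0, 0, 0, 0, 0, 0.3, 20], [0, 0, 0, 0, 0, 0.3, 20], [0, 0, 0, 0, 0, 0.3, 20], [0, 0, 0, 0, 0, 0.3, 20], [0, 0, 0, 0, 0, 0.2, 20], [0, 0, 0, 0, 0, 0, 20], [0, 0, 0, 0, 0, 0, 20], [0, 0, 0, 0, 0, 0, 20], [0, 0, 0, 0, 0, 0, 20]]}}

```text
time_s: 26.35
eef_pos: [538.1, -8.7, 265.7]
tool_rot: [0.0, 0.975, -0.221, -0.0]
wrist_force: [0.5, 0.1, 0.6]
gripper_width: 0.213
grip_force: 0.0
```

Call:
{"method": "play_rows", "body": {"plan": [[0, 0, 0, 0, 0, 0.3, 20], [0, 0, 0, 0, 0, 0.3, 20], [0, 0, 0, 0, 0, 0.3, 20], [0, 0, 0, 0, 0, 0.3, 20], [0, 0, 0, 0, 0, 0.3, 20], [0, 0, 0, 0, 0, 0.2, 20], [0, 0, 0, 0, 0, 0, 20], [0, 0, 0, 0, 0, 0, 20], [0, 0, 0, 0, 0, 0, 20], [0, 0, 0, 0, 0, 0, 20]]}}

```text
time_s: 27.18
eef_pos: [538.1, -8.8, 263.9]
tool_rot: [0.0, 0.975, -0.221, -0.0]
wrist_force: [0.3, 0.7, -0.2]
gripper_width: 0.216
grip_force: 0.0
```

```bash
python3 hm.py|sed -n 4,8p; python3 -c "
from h import *;o=env.get_obs();print(o['wrist_force'],o['eef_pos'],o['gripper_width']*94)"
```

```text
15    0.2    0.5    0.2    0.1    0.1    0.4    3.0    4.0    3.3    0.9    0.0    0.4    0.1   -0.1    0.1
  12    0.2   -0.1    0.1    0.2    1.4    3.9    4.2    4.3    4.5    4.3    3.0    0.4    0.1    0.1    0.4
   9   45.6   44.3   54.5   56.9    5.2    4.5    4.4    4.8    4.0    4.5    4.8   57.5   54.9   44.2   43.8
   6    0.3    0.1   -4.8   69.3   46.5    4.4    4.4      .    3.8    4.4   23.0   62.8   -4.8    0.4    0.2
   3   -0.2      .  -14.8   74.5   55.0    4.6      .      .      .    3.2   29.6   74.8      .      .   -0.3
[ 0.03669111  0.28886466 -0.02374533] [538.07134451  -8.74223347 263.94687555] 19.860461774830984
```

Level, 4.4 mm proud. I'll narrow the tips to 12 mm so they stay inside the mouth and press home.

Call:
{"method": "play_rows", "body": {"plan": [[0, 0, 0, 0, 0, -1.5, 20], [0, 0, 0, 0, 0, -1.5, 16], [0, 0, 0, 0, 0, 0, 12], [0, 0, 0, 0, 0, 0, 12], [0, 0, 0, 0, 0, 0, 12], [0, 0, 0, 0, 0, 1.2, 12], [0, 0, 0, 0, 0, 1.2, 12], [0, 0, 0, 0, 0, 0.6, 12], [0, 0, 0, 0, 0, 0.3, 12], [0, 0, 0, 0, 0, 0.3, 12]]}}

```text
time_s: 28.07
eef_pos: [538.1, -8.6, 263.4]
tool_rot: [-0.0, 0.975, -0.221, -0.0]
wrist_force: [0.4, 0.6, 1.3]
gripper_width: 0.126
grip_force: 0.7
```

Call:
{"method": "play_rows", "body": {"plan": [[0, 0, 0, 0, 0, 0.3, 12], [0, 0, 0, 0, 0, 0.3, 12], [0, 0, 0, 0, 0, 0.3, 12], [0, 0, 0, 0, 0, 0.3, 12], [0, 0, 0, 0, 0, 0.2, 12], [0, 0, 0, 0, 0, 0.2, 12], [0, 0, 0, 0, 0, 0.2, 12], [0, 0, 0, 0, 0, 0, 12], [0, 0, 0, 0, 0, 0, 12], [0, 0, 0, 0, 0, 0, 12]]}}

```text
time_s: 28.9
eef_pos: [538.1, -8.7, 261.6]
tool_rot: [0.0, 0.975, -0.221, -0.0]
wrist_force: [0.4, 0.2, -0.4]
gripper_width: 0.131
grip_force: 0.1
```

```bash
python3 hm.py|sed -n 4,8p; python3 -c "
from h import *;o=env.get_obs();print(o['wrist_force'],o['eef_pos'],o['gripper_width']*94)"
```

```text
15    0.1   -0.2   -0.3    0.2   -0.0    0.3    1.2    2.1    0.6    0.2    0.3    0.4   -0.0    0.3   -0.3
  12    0.4   -0.1   -0.2    0.1    0.2    1.5    1.9    2.0    1.7    1.9    0.9    0.1    0.0   -0.1   -0.3
   9    0.0   41.8   41.6   41.0   51.5   27.2    2.2    1.7    2.3   19.6   54.0   41.0   41.7   43.2   -0.4
   6   -0.0   -0.0   -6.4      .      .   52.6    2.4      .    1.8   52.1   74.5      .    0.3   -0.1    0.1
   3   -0.0    0.1   -7.9      .      .   59.6      .      .      .   65.5   74.1      .   -6.4   -0.6   -0.2
[ 1.17357658 -0.40976112  0.47640098] [538.08570935  -8.71676348 261.57142181] 11.964744238460288
```

Call:
{"method": "play_rows", "body": {"plan": [[0, 0, 0, 0, 0, 0.3, 12], [0, 0, 0, 0, 0, 0.3, 12], [0, 0, 0, 0, 0, 0.3, 12], [0, 0, 0, 0, 0, 0.2, 12], [0, 0, 0, 0, 0, 0.2, 12], [0, 0, 0, 0, 0, 0.2, 12], [0, 0, 0, 0, 0, 0, 12], [0, 0, 0, 0, 0, 0, 12], [0, 0, 0, 0, 0, 0, 12], [0, 0, 0, 0, 0, 0, 12]]}}

```text
time_s: 29.78
eef_pos: [538.1, -8.7, 260.1]
tool_rot: [0.0, 0.975, -0.221, -0.0]
wrist_force: [0.1, 0.1, -0.1]
gripper_width: 0.124
grip_force: 0.0
```

Call:
{"method": "play_rows", "body": {"plan": [[0, 0, 0, 0, 0, 0.2, 12], [0, 0, 0, 0, 0, 0.2, 12], [0, 0, 0, 0, 0, 0.2, 12], [0, 0, 0, 0, 0, 0, 12], [0, 0, 0, 0, 0, 0, 12], [0, 0, 0, 0, 0, 0, 12], [0, 0, 0, 0, 0, 0, 12], [0, 0, 0, 0, 0, 0, 12], [0, 0, 0, 0, 0, 0, 12], [0, 0, 0, 0, 0, 0, 12]]}}

```text
time_s: 30.62
eef_pos: [538.1, -8.7, 259.5]
tool_rot: [-0.0, 0.975, -0.221, 0.0]
wrist_force: [-0.3, 0.9, 2.1]
gripper_width: 0.128
grip_force: 1.1
```

```bash
python3 hm.py|sed -n 4,8p; python3 -c "
from h import *;o=env.get_obs();print(o['wrist_force'],o['eef_pos'],o['gripper_width']*94)"
```

```text
15    0.4   -0.2   -0.0    0.2    0.3   -0.5   -0.9    0.1   -0.7   -0.7   -0.4    0.2   -0.1   -0.3    0.1
  12   -0.3   -0.2    0.3    0.0   -0.6   -0.2   -0.3    0.4    0.5   -0.5   -0.4   -0.1    0.3    0.2   -0.0
   9   -0.2   39.0   40.1   38.9   50.8   31.0    0.2    0.1    0.2   11.9   52.0   38.5   39.4   41.5   -0.4
   6   -0.2   -0.1   -7.3      .      .   50.6   -0.5      .   -0.4   49.9   68.2      .   -2.3   -0.2   -0.2
   3    0.3   -0.6   -7.2      .      .   63.9      .      .      .   63.6      .      .  -10.7      .   -0.2
[0.48119217 1.15679621 2.18691329] [538.13627521  -8.65941304 259.5315227 ] 11.803981573262153
```

Call:
{"method": "play_rows", "body": {"plan": [[0, 0, 0, 0, 0, 0.2, 12], [0, 0, 0, 0, 0, 0.2, 12], [0, 0, 0, 0, 0, 0, 12], [0, 0, 0, 0, 0, 0, 12], [0, 0, 0, 0, 0, 0, 12], [0, 0, 0, 0, 0, 0, 12], [0, 0, 0, 0, 0, 0, 12], [0, 0, 0, 0, 0, 0, 12], [0, 0, 0, 0, 0, 0, 12], [0, 0, 0, 0, 0, 0, 12]]}}

```text
time_s: 31.5
eef_pos: [538.1, -8.7, 259.4]
tool_rot: [-0.0, 0.975, -0.221, 0.0]
wrist_force: [-2.1, 0.9, 9.6]
gripper_width: 0.127
grip_force: 4.5
```

Firmly on the floor: no movement at 9.6 N. I'll retract and verify.

Call:
{"method": "play_rows", "body": {"plan": [[0, 0, 0, 0, 0, -2, 12], [0, 0, 0, 0, 0, -6, 12], [0, 0, 0, 0, 0, -12, 12], [0, 0, 0, 0, 0, -15, 20], [0, 0, 0, 0, 0, -15, 40], [0, 0, 0, 0, 0, -15, 60], [0, 0, 0, 0, 0, -10, 60], [0, 0, 0, 0, 0, -5, 60], [0, 0, 0, 0, 0, 0, 60], [0, 0, 0, 0, 0, 0, 60]]}}

```text
time_s: 32.33
eef_pos: [538.0, -8.7, 338.8]
tool_rot: [0.0, 0.975, -0.221, -0.0]
wrist_force: [-0.3, -0.1, 0.7]
gripper_width: 0.585
grip_force: 0.0
```

```bash
python3 - <<'E'
from h import *
o=env.get_obs(); T=o['eef_pos']; Rt=rot(o['tool_rot']); c=cam('wrist'); print(T,o['wrist_force'])
d=c['depth']; K=c['intrinsics']; v,u=np.mgrid[:400,:640]; x=(u-K[0,2])/K[0,0]; y=(v-K[1,2])/K[1,1]; r=np.hypot(x,y)+1e-9; t=np.tan(r)/r
P=np.stack([x*t*d,y*t*d,d],-1)@c['R'].T+c['xyz']; L=(P-T)@Rt; X,Y=L[...,0],L[...,1]; ok=d>0
q=np.hypot(X,Y); m=ok&(q>8.5)&(q<12.5); f=ok&(q>22)&(q<35)&(P[...,2]<70)
A=lambda m:np.c_[X[m],Y[m],np.ones(m.sum())]
for n,k in (('nut',m),('face',f)): print(n,np.median(P[...,2][k]).round(2),np.linalg.lstsq(A(k),P[...,2][k],rcond=None)[0].round(3),k.sum())
# bystanders: top view difference with the start
t0=np.load('/tmp/top.npz'); s=cam('side'); s0=np.load('/tmp/side.npz')
df=(cv2.absdiff(s['color'],s0['color']).max(2)>60).astype(np.uint8); n,l,st,ce=cv2.connectedComponentsWithStats(df)
print([ (st[i].tolist()) for i in range(1,n) if st[i,4]>25])
E
```

```text
[538.00964703  -8.70791999 338.82726576] [-0.34233165 -0.10685662  0.71343818]
nut 60.82 [ 1.4000e-02 -1.0000e-03  6.0847e+01] 332
face 60.8 [ 0.    -0.    60.819] 2881
[[295, 0, 82, 19, 1241], [304, 26, 63, 17, 786], [298, 49, 82, 74, 2744], [324, 117, 8, 11, 59], [366, 117, 6, 6, 27], [320, 130, 26, 47, 599], [279, 177, 65, 68, 2685], [233, 231, 30, 19, 470], [237, 252, 25, 16, 143], [0, 278, 151, 99, 7903]]
```

The nut top is at 60.82 against the face at 60.80, level and flush, with the robot clear. Handing in.

```bash
python3 -c "
from rig import env
print(env.sign_off())"
```

```text
the job is handed in; nothing more can be done
None
```

The steel nut is home in the nest, level and flush (top measured within 0.02 mm of the face), slid there without being picked up. It tipped going over the mouth edge and had to be pressed level before going down. The highest force I read was about 10 N, and the robot is clear. The fingertips stayed well above the padlock, tin, spanner and jaw plate, though I didn't measure those again. I handed in at about 32 s.

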